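# Check returned saw guides with a feeler and lock out the worn ones

## Robot

A 6-joint arm with a two-finger parallel gripper is mounted at the origin on the work surface. World frame = base frame: x ahead of the robot, y to its left, z up, the work surface at z = 0. Lengths are in m, angles in rad, forces in N, time in s.
With the tool pointing down it reaches from about 0.375 to 0.975 m from the base axis. Payload 3.8 kg.
Tool frame: the origin (TCP) lies between the finger pads; the fingertips stand 25 mm ahead of it and the grasp point (between the pads) lies 6 mm ahead of it; z points along the fingers, y is the line along which they close (so a half turn about z gives the same grasp; the last joint's range is limited). The gripper opens to 88 mm and grips with 3 to 60 N. Pads are 18 mm wide; open, the fingers measure 123 mm over their backs; the gripper's body (75 mm by 187 mm) begins 45 mm behind the grasp point.
Start: joints at [1.199, 0.264, 1.604, -0, 1.274, -0.037], TCP at [0.222, 0.638, 0.264] pointing down, gripper open.
Joint ranges: [-2.63, 2.63], [-0.94, 2.18], [0.31, 2.57], [-1.31, 4.45], [0, 2.66], [-2.55, 2.55]. Speed limits (rad/s): [2.57, 2.57, 3.14, 3.14, 3.14, 3.14].

## Interface

Orientations are given as a unit quaternion [w, x, y, z].
In Python, from cell import bot, cams, sign_off gives the robot as it stands. The module is installed in compiled form; this text tells all that it offers.
- The arm moves only by the tool arm_command, never from a script. Its argument "steps" is a list of rows, each a list of 3 entries, a list of its own where there are three numbers: the finger opening in mm, from 0 to 88.1, then the shift along the tool's x, y, z in mm, then the turn about the tool's z in rad. A call has 1 to 5 rows; each row is the pose to reach, as a shift and turn from the pose commanded when the call began, along the tool's axes at that moment; what a row does not reach only later rows make up. A row lasts 1/8 s, in which the tool goes at most 62.5 mm and 10.7 degrees, less where a joint would pass 70% of its speed; a pose out of reach is approached as far as the arm can. A call with a gripper value outside its range is refused whole. The fingers move at their own pace and stop on an object; the grip force is fixed at half the most. Time passes only in rows, so rows that repeat a pose let the fingers close. It gives the time, the measured TCP pose, the force, the opening and the grip force at its end, in the units of the state.
- bot.read_state(): the state, without advancing time (a new reading comes with each control period).
- cams.get_image(name): name is "scene" or "side" or "wrist"; returns the picture (384x512x3 uint8, red, green, blue); there is no depth.
- cams.get_calibration(name): a dict with "mtx" (3x3 intrinsics, pixels), "R" (3x3) and "t" (3): a world point X has camera coordinates R X + t; the wrist camera has in their place "T_tool_cam" (4x4, takes a point from camera to tool coordinates, whose origin is the TCP and whose axes are the flange's). Camera axes: x right, y down, z forward; pixel columns grow to the right and rows downward; lengths in m; the calibration is good to about 2 mm. A picture is of the moment at which its call begins: read the wrist's pose just before it. get_calibration takes no time and is no camera call.
- sign_off(): hands the job in; it is judged then, once.
The state is a dict: "t": time; "q": joint angles; "qvel": joint speeds; "joint_torque": joint torques, N m; "ee_pos": TCP position; "tool_rot": TCP orientation; "ft_force": force on the tool from outside, world axes, zero at the start; "wrist_torque": the same for the moment, N m; "gripper_width": finger opening in m; "gripper_force": force on a finger pad.
Only numpy, scipy, OpenCV 4.12 (cv2) and the standard library are available. Lean on these libraries where they do the work, as an engineer would, in place of code of your own. Each camera call takes 0.05 s, during which the arm holds its last target. There are 200 camera calls.

## Task

Three or four saw guides have come back from loan: take the feeler off its mat and gently slide its blade into the slot of every guide, as deep as it will go, to find out where it jams (slot still good) and where it goes in to full depth (slot worn). When all are tested, lay the feeler back flat on its mat, and only then lock out every worn guide by pushing a locking pin through both eyes of its staple, until the pin's end stands well out behind the second eye. Leave the good guides without a pin, move the drag pointers with the blade only, and leave the other things on the bench alone.

Things in the scene. Friction and masses are not known exactly. Their poses are not given: they have to be found in the camera images.
- guide_a: cast saw guide, 3 kg, standing on the bench, one of up to 4 alike outside (any may be absent). Origin: centre of its underside on the bench; x along the slot from mouth (front, robot side) to back, z up; sizes and points in mm in this frame. Plywood base 104 x 114 x 8; block x -45 to 45, y -46 to 6, 74 high, with the slot; staple with two eyes beside it (slot: see guide_b, staple: see guide_c)
- guide_a_pointer (a joint): drag pointer of guide_a (m): brass tab on the block (top at z 82 mm) on a follower in the slot, its front face 8 mm past the mouth at 0. The blade's tip pushes it inwards (about 1 N) and it stays where left: 0 to 0.003 at the start, about 0.014 after a jam in a good guide, 0.040 (end stop, tip 48 mm past the mouth) in a worn one, where over 0.030 is needed
- guide_b: saw guide as guide_a. The slot in every guide is a vertical gap at y -20, z 41 to 69 (centre 55), open in front only: mouth 16 wide at x -45, flaring down to 8 at x -37, 8 wide on to x -23. Deeper in, hidden from sight, it is still 8 wide in a worn guide (the 4 mm blade goes to full depth) but 2 wide in a good one (it jams, tip 22 past the mouth). Which are worn is not told
- guide_b_pointer (a joint): drag pointer of guide_b, as guide_a_pointer
- guide_c: saw guide as guide_a. The staple of every guide: two upright steel ears at y 35, each 6 thick (x), 32 wide, top at z 68, centred at x -37 and x -7, each with a square eye 13 x 13 centred at z 50, the two in line along x. A pin goes in from the front along x; fully home its handle meets the front ear (x -40) and its tip is about 35 behind the rear ear; at least 10 is needed
- guide_c_pointer (a joint): drag pointer of guide_c, as guide_a_pointer
- guide_d: saw guide as guide_a
- guide_d_pointer (a joint): drag pointer of guide_d, as guide_a_pointer
- feeler: feeler: wooden handle 50 x 34 x 26 mm (x, y, z) with a steel blade 4 mm thick, 20 mm high and 75 mm long sticking out of its +x end, upright, centred. 90 g. Origin: centre of the handle's underside; x towards the blade, z up. Never push it on a guide with over 40 N; 5 to 10 N is ample
- feeler_tip (a point): middle of the blade's end face, at (100, 0, 13) mm in the feeler's frame
- mat: flat black rubber mat fixed to the bench, 170 x 100 x 3 mm (x, y, z), the feeler's place. Origin: centre of its underside
- pin_1: locking pin lying loose on the bench: black plastic handle 44 x 20 x 20 mm with a round steel rod 8 mm thick and 71 mm long (last 5 mm tapered) out of its +x end, on the handle's middle line. 50 g, centre of mass about 16 mm ahead of the origin. Origin: centre of the handle's underside; x towards the rod's tip. All three pins are alike; spare ones stay on the bench
- pin_1_tip (a point): end of pin_1's rod, at (93, 0, 10) mm in its frame
- pin_2: another locking pin, same as pin_1
- pin_2_tip (a point): end of pin_2's rod, at (93, 0, 10) mm in its frame
- pin_3: another locking pin, same as pin_1
- pin_3_tip (a point): end of pin_3's rod, at (93, 0, 10) mm in its frame
- tape: roll of tape 68 mm across, 20 mm high; bystander, to be left where it is. Origin at its underside
- screwdriver: screwdriver lying down; bystander, to be left where it is. Origin at its underside
- pipe_offcut: grey plastic pipe piece about 120 mm long; bystander, to be left where it is. Origin at its underside
- tub: clear plastic tub 100 x 130 x 50 mm; bystander, to be left where it is. Origin at its underside
- offcut: wood offcut 50 x 80 x 22 mm; bystander, to be left where it is. Origin at its underside
- oil_can: steel can 56 mm across, 110 mm high; bystander, to be left where it is. Origin at its underside
Mind the look-alikes: they are no part of the job. What is shaped like the feeler but pink, red or turquoise is not meant.

How it is judged:
On the way, in this order (a step that is already met when the one before it is completed fails the run):
1. every guide present has been tested with the blade: its pointer reads over 9 mm in a good guide and over 30 mm in a worn one, and no pin is in a staple yet (value of joint each of guide_a_pointer, guide_d_pointer above 0.03 m and value of joint each of guide_b_pointer, guide_c_pointer above 0.009 m and not (x of pin_1_tip in the frame of guide_a between -0.042 and 0.05 m and y of pin_1_tip in the frame of guide_a between 0.019 and 0.051 m and z of pin_1_tip in the frame of guide_a between 0.034 and 0.066 m) and not (x of pin_2_tip in the frame of guide_a between -0.042 and 0.05 m and y of pin_2_tip in the frame of guide_a between 0.019 and 0.051 m and z of pin_2_tip in the frame of guide_a between 0.034 and 0.066 m) and not (x of pin_3_tip in the frame of guide_a between -0.042 and 0.05 m and y of pin_3_tip in the frame of guide_a between 0.019 and 0.051 m and z of pin_3_tip in the frame of guide_a between 0.034 and 0.066 m) and not (x of pin_1_tip in the frame of guide_b between -0.042 and 0.05 m and y of pin_1_tip in the frame of guide_b between 0.019 and 0.051 m and z of pin_1_tip in the frame of guide_b between 0.034 and 0.066 m) and not (x of pin_2_tip in the frame of guide_b between -0.042 and 0.05 m and y of pin_2_tip in the frame of guide_b between 0.019 and 0.051 m and z of pin_2_tip in the frame of guide_b between 0.034 and 0.066 m) and not (x of pin_3_tip in the frame of guide_b between -0.042 and 0.05 m and y of pin_3_tip in the frame of guide_b between 0.019 and 0.051 m and z of pin_3_tip in the frame of guide_b between 0.034 and 0.066 m) and not (x of pin_1_tip in the frame of guide_c between -0.042 and 0.05 m and y of pin_1_tip in the frame of guide_c between 0.019 and 0.051 m and z of pin_1_tip in the frame of guide_c between 0.034 and 0.066 m) and not (x of pin_2_tip in the frame of guide_c between -0.042 and 0.05 m and y of pin_2_tip in the frame of guide_c between 0.019 and 0.051 m and z of pin_2_tip in the frame of guide_c between 0.034 and 0.066 m) and not (x of pin_3_tip in the frame of guide_c between -0.042 and 0.05 m and y of pin_3_tip in the frame of guide_c between 0.019 and 0.051 m and z of pin_3_tip in the frame of guide_c between 0.034 and 0.066 m) and not (x of pin_1_tip in the frame of guide_d between -0.042 and 0.05 m and y of pin_1_tip in the frame of guide_d between 0.019 and 0.051 m and z of pin_1_tip in the frame of guide_d between 0.034 and 0.066 m) and not (x of pin_2_tip in the frame of guide_d between -0.042 and 0.05 m and y of pin_2_tip in the frame of guide_d between 0.019 and 0.051 m and z of pin_2_tip in the frame of guide_d between 0.034 and 0.066 m) and not (x of pin_3_tip in the frame of guide_d between -0.042 and 0.05 m and y of pin_3_tip in the frame of guide_d between 0.019 and 0.051 m and z of pin_3_tip in the frame of guide_d between 0.034 and 0.066 m)), for 0.1 s.
2. the feeler lies flat on its mat, let go, and no pin is in a staple yet (x of feeler in the frame of mat between -0.085 and 0.085 m and y of feeler in the frame of mat between -0.05 and 0.05 m and z of feeler in the frame of mat between -0.002 and 0.008 m and angle between feeler's own z axis and vertical below 0.15 rad and contact force between the fingers and feeler below 0.2 N and not (x of pin_1_tip in the frame of guide_a between -0.042 and 0.05 m and y of pin_1_tip in the frame of guide_a between 0.019 and 0.051 m and z of pin_1_tip in the frame of guide_a between 0.034 and 0.066 m) and not (x of pin_2_tip in the frame of guide_a between -0.042 and 0.05 m and y of pin_2_tip in the frame of guide_a between 0.019 and 0.051 m and z of pin_2_tip in the frame of guide_a between 0.034 and 0.066 m) and not (x of pin_3_tip in the frame of guide_a between -0.042 and 0.05 m and y of pin_3_tip in the frame of guide_a between 0.019 and 0.051 m and z of pin_3_tip in the frame of guide_a between 0.034 and 0.066 m) and not (x of pin_1_tip in the frame of guide_b between -0.042 and 0.05 m and y of pin_1_tip in the frame of guide_b between 0.019 and 0.051 m and z of pin_1_tip in the frame of guide_b between 0.034 and 0.066 m) and not (x of pin_2_tip in the frame of guide_b between -0.042 and 0.05 m and y of pin_2_tip in the frame of guide_b between 0.019 and 0.051 m and z of pin_2_tip in the frame of guide_b between 0.034 and 0.066 m) and not (x of pin_3_tip in the frame of guide_b between -0.042 and 0.05 m and y of pin_3_tip in the frame of guide_b between 0.019 and 0.051 m and z of pin_3_tip in the frame of guide_b between 0.034 and 0.066 m) and not (x of pin_1_tip in the frame of guide_c between -0.042 and 0.05 m and y of pin_1_tip in the frame of guide_c between 0.019 and 0.051 m and z of pin_1_tip in the frame of guide_c between 0.034 and 0.066 m) and not (x of pin_2_tip in the frame of guide_c between -0.042 and 0.05 m and y of pin_2_tip in the frame of guide_c between 0.019 and 0.051 m and z of pin_2_tip in the frame of guide_c between 0.034 and 0.066 m) and not (x of pin_3_tip in the frame of guide_c between -0.042 and 0.05 m and y of pin_3_tip in the frame of guide_c between 0.019 and 0.051 m and z of pin_3_tip in the frame of guide_c between 0.034 and 0.066 m) and not (x of pin_1_tip in the frame of guide_d between -0.042 and 0.05 m and y of pin_1_tip in the frame of guide_d between 0.019 and 0.051 m and z of pin_1_tip in the frame of guide_d between 0.034 and 0.066 m) and not (x of pin_2_tip in the frame of guide_d between -0.042 and 0.05 m and y of pin_2_tip in the frame of guide_d between 0.019 and 0.051 m and z of pin_2_tip in the frame of guide_d between 0.034 and 0.066 m) and not (x of pin_3_tip in the frame of guide_d between -0.042 and 0.05 m and y of pin_3_tip in the frame of guide_d between 0.019 and 0.051 m and z of pin_3_tip in the frame of guide_d between 0.034 and 0.066 m)), for 0.2 s.
At the end, for the whole second after the job is handed in: All guides tested (pointer over 9 mm if good, over 30 mm if worn); feeler flat on the mat, handle centre over it, released; each worn guide has a pin through both eyes, tip at least 10 mm behind the rear ear, at rest; no pin in the eyes of a good guide (value of joint each of guide_a_pointer, guide_d_pointer above 0.03 m and value of joint each of guide_b_pointer, guide_c_pointer above 0.009 m and x of feeler in the frame of mat between -0.085 and 0.085 m and y of feeler in the frame of mat between -0.05 and 0.05 m and z of feeler in the frame of mat between -0.002 and 0.008 m and angle between feeler's own z axis and vertical below 0.15 rad and contact force between the fingers and feeler below 0.2 N and not (x of pin_1_tip in the frame of guide_b between -0.042 and 0.05 m and y of pin_1_tip in the frame of guide_b between 0.019 and 0.051 m and z of pin_1_tip in the frame of guide_b between 0.034 and 0.066 m) and not (x of pin_2_tip in the frame of guide_b between -0.042 and 0.05 m and y of pin_2_tip in the frame of guide_b between 0.019 and 0.051 m and z of pin_2_tip in the frame of guide_b between 0.034 and 0.066 m) and not (x of pin_3_tip in the frame of guide_b between -0.042 and 0.05 m and y of pin_3_tip in the frame of guide_b between 0.019 and 0.051 m and z of pin_3_tip in the frame of guide_b between 0.034 and 0.066 m) and not (x of pin_1_tip in the frame of guide_c between -0.042 and 0.05 m and y of pin_1_tip in the frame of guide_c between 0.019 and 0.051 m and z of pin_1_tip in the frame of guide_c between 0.034 and 0.066 m) and not (x of pin_2_tip in the frame of guide_c between -0.042 and 0.05 m and y of pin_2_tip in the frame of guide_c between 0.019 and 0.051 m and z of pin_2_tip in the frame of guide_c between 0.034 and 0.066 m) and not (x of pin_3_tip in the frame of guide_c between -0.042 and 0.05 m and y of pin_3_tip in the frame of guide_c between 0.019 and 0.051 m and z of pin_3_tip in the frame of guide_c between 0.034 and 0.066 m) and ((x of pin_1_tip in the frame of guide_a between 0.006 and 0.045 m and y of pin_1_tip in the frame of guide_a between 0.019 and 0.051 m and z of pin_1_tip in the frame of guide_a between 0.03 and 0.069 m and angle between the x axis of pin_1 and the x axis of guide_a, either way round below 0.25 rad) or (x of pin_2_tip in the frame of guide_a between 0.006 and 0.045 m and y of pin_2_tip in the frame of guide_a between 0.019 and 0.051 m and z of pin_2_tip in the frame of guide_a between 0.03 and 0.069 m and angle between the x axis of pin_2 and the x axis of guide_a, either way round below 0.25 rad) or (x of pin_3_tip in the frame of guide_a between 0.006 and 0.045 m and y of pin_3_tip in the frame of guide_a between 0.019 and 0.051 m and z of pin_3_tip in the frame of guide_a between 0.03 and 0.069 m and angle between the x axis of pin_3 and the x axis of guide_a, either way round below 0.25 rad)) and ((x of pin_1_tip in the frame of guide_d between 0.006 and 0.045 m and y of pin_1_tip in the frame of guide_d between 0.019 and 0.051 m and z of pin_1_tip in the frame of guide_d between 0.03 and 0.069 m and angle between the x axis of pin_1 and the x axis of guide_d, either way round below 0.25 rad) or (x of pin_2_tip in the frame of guide_d between 0.006 and 0.045 m and y of pin_2_tip in the frame of guide_d between 0.019 and 0.051 m and z of pin_2_tip in the frame of guide_d between 0.03 and 0.069 m and angle between the x axis of pin_2 and the x axis of guide_d, either way round below 0.25 rad) or (x of pin_3_tip in the frame of guide_d between 0.006 and 0.045 m and y of pin_3_tip in the frame of guide_d between 0.019 and 0.051 m and z of pin_3_tip in the frame of guide_d between 0.03 and 0.069 m and angle between the x axis of pin_3 and the x axis of guide_d, either way round below 0.25 rad)) and linear speed of each of pin_1, pin_2, pin_3, feeler below 0.02 m/s); the robot touches nothing.
It fails at once if a guide's drag pointer is pushed with the fingers or with a pin instead of the blade (contact force between any of the fingers, pin_1, pin_2, pin_3 and guide_a_pointer above 0.5 N or contact force between any of the fingers, pin_1, pin_2, pin_3 and guide_b_pointer above 0.5 N or contact force between any of the fingers, pin_1, pin_2, pin_3 and guide_c_pointer above 0.5 N or contact force between any of the fingers, pin_1, pin_2, pin_3 and guide_d_pointer above 0.5 N).
It fails at once if the feeler is forced against a guide with more than 40 N (contact force between feeler and guide_a above 40 N or contact force between feeler and guide_b above 40 N or contact force between feeler and guide_c above 40 N or contact force between feeler and guide_d above 40 N).
It fails at once if a bystander (tape, screwdriver, pipe, tub, offcut, can) is moved by more than 4 cm (distance of any of tape, screwdriver, pipe_offcut, tub, offcut, oil_can from where it was at the start of the episode above 0.04 m).
Of guide_a, guide_b, guide_c, guide_d only 3 to 4 are there at a start; the rules pass over those that are not, and their reading is None.
At some moment in a run one of pin_1, pin_2, pin_3, feeler may be knocked a few centimetres aside while the robot is not near it.
Once in a run the grip may slacken for a moment while it holds something.
It also fails if it takes over 210 s, if anything falls off the work surface, if the arm or the gripper's body presses on something with over 40 N, if the wrist force passes 120 N, or if a joint passes its speed limit or range.

## Working session

There is one attempt and no reset: what is moved stays moved. The work goes in short steps, Python scripts to look and compute and a tool call to move; the robot and the scene stay as the last step left them, time stands still between calls to the robot, and variables do not carry over. Pictures are saved under pics/ and viewed, at most 14 in all, crops included, and the job is handed in when it is done.

Besides the shell and the picture viewer there is one more tool, called after ">>>" as a command line: name --argument value ..., lists and objects as JSON in quotes. arm_command: Moves the arm, as the interface text tells. Its arguments: {"type":"object","properties":{"steps":{"type":"array","items":{"type":"array"}}},"required":["steps"]}

```bash
mkdir -p pics
python3 - <<'E'
from cell import bot,cams
import cv2,numpy as np
s=bot.read_state();print(s['t'],s['ee_pos'],s['tool_rot'],s['gripper_width'])
for n in ['scene','side','wrist']:
    im=cams.get_image(n);cv2.imwrite(f'pics/{n}0.png',im[:,:,::-1]);print(n,{k:np.round(v,4).tolist() for k,v in cams.get_calibration(n).items()})
    if n!='wrist': cv2.imwrite(f'pics/{n}0b.png',cv2.resize(im[:,:,::-1],(800,600),interpolation=cv2.INTER_CUBIC))
E
```

```text
0.0 [0.22156611 0.63692257 0.26240665] [-2.22388058e-04  1.66637196e-01  9.86017677e-01 -1.06598952e-03] 0.08802614751272436
scene {'mtx': [[384.3753, 0.0, 258.3405], [0.0, 384.3753, 195.6108], [0.0, 0.0, 1.0]], 'R': [[-0.2861, 0.9582, 0.0089], [0.6312, 0.1955, -0.7506], [-0.7209, -0.2091, -0.6607]], 't': [0.0842, -0.2769, 1.5612]}
side {'mtx': [[454.6388, 0.0, 251.5095], [0.0, 454.6388, 192.9161], [0.0, 0.0, 1.0]], 'R': [[0.7662, -0.6423, -0.0184], [-0.3796, -0.4293, -0.8195], [0.5185, 0.6349, -0.5727]], 't': [-0.3285, 0.2712, 1.2078]}
wrist {'mtx': [[339.5361, 0.0, 250.3768], [0.0, 339.5361, 189.3667], [0.0, 0.0, 1.0]], 'T_tool_cam': [[0.0006, -0.9627, -0.2707, 0.0677], [1.0, 0.0004, 0.0008, -0.0001], [-0.0007, -0.2707, 0.9627, -0.1206], [0.0, 0.0, 0.0, 1.0]]}
```

View pics/scene0b.png

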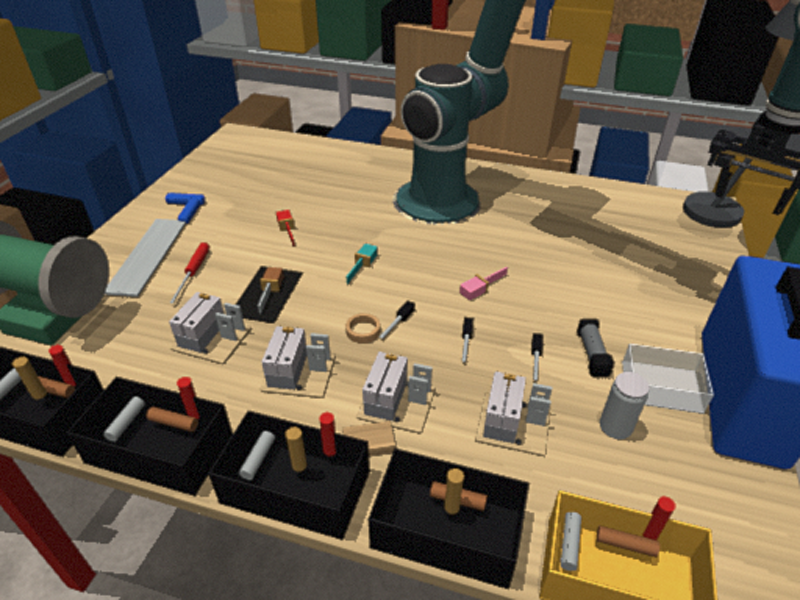

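View pics/side0b.png

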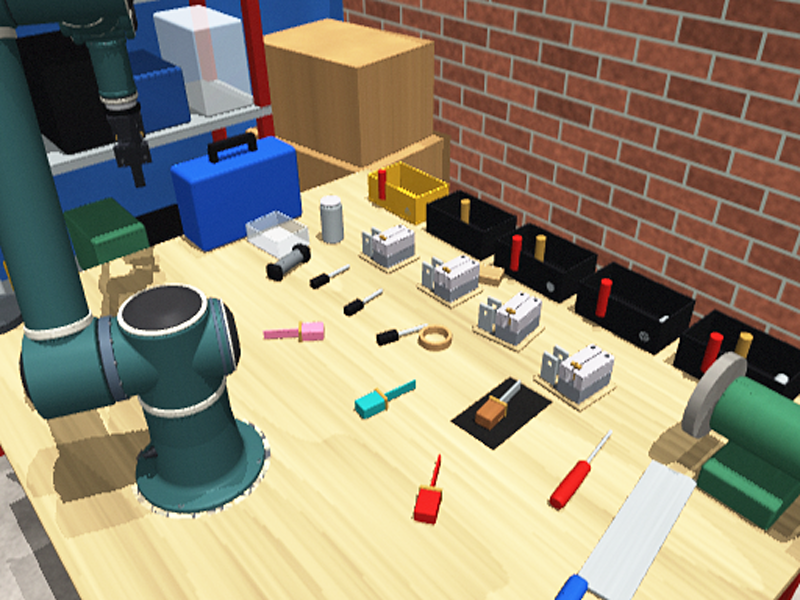

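The four guides stand in a row (scene blocks at about 200,320 / 287,355 / 385,385 / 505,405). The brown feeler lies on the black mat at (268,290). The black pins are at (405,310), (468,335) and (538,350).

```bash
cat > h.py <<'E'
import numpy as np,cv2
from scipy.spatial.transform import Rotation as Ro
from cell import bot,cams
CAL={n:cams.get_calibration(n) for n in('scene','side','wrist')}
def rot(s): w,x,y,z=s['tool_rot'];return Ro.from_quat([x,y,z,w]).as_matrix()
def P(name,s=None):
    c=CAL[name];K=np.array(c['mtx'])
    if name!='wrist': R=np.array(c['R']);t=np.array(c['t'])
    else:
        T=np.eye(4);T[:3,:3]=rot(s);T[:3,3]=s['ee_pos'];T=np.linalg.inv(T@np.array(c['T_tool_cam']));R,t=T[:3,:3],T[:3,3]
    return K@np.c_[R,t]
def tri(obs):  # [(P,(u,v))..] -> point, rms px
    A=np.vstack([[u*p[2]-p[0],v*p[2]-p[1]] for p,(u,v) in obs])
    X=np.linalg.lstsq(A[:,:3],-A[:,3],rcond=None)[0]
    e=[np.linalg.norm(proj(p,X)-uv) for p,uv in obs];return X,max(e)
def proj(p,X): h=p@np.r_[X,1];return h[:2]/h[2]
def plane(p,uv,z):
    u,v=uv;A=np.array([u*p[2]-p[0],v*p[2]-p[1]]);return np.r_[np.linalg.solve(A[:,:2],-(A[:,2]*z+A[:,3])),z]
def yaw(s): R=rot(s);return np.arctan2(R[1,0],R[0,0])
def goto(s,X,ya):  # shift mm in tool axes, turn rad
    d=rot(s).T@(np.array(X)-s['ee_pos'])*1000
    a=-((ya-yaw(s)+np.pi)%(2*np.pi)-np.pi);return np.round(d,1).tolist(),round(float(a),3)
E
python3 - <<'E'
from h import *
ps,pd=P('scene'),P('side')
for n,a,b in [('feel h',(271,274),(490,410)),('feel tip',(264,306),(518,384)),('p1h',(405,307),(388,337)),('p1t',(383,338),(424,327)),('p2h',(468,324),(355,306)),('p2t',(465,361),(382,292)),('p3h',(538,341),(322,281)),('p3t',(537,378),(348,267)),
 ('g1ptr',(204,297),(575,366)),('g2ptr',(288,331),(510,312)),('g3ptr',(388,358),(452,271)),('g4ptr',(509,377),(391,240)),('tub',(668,378),(278,235)),('can',(632,380),(331,200))]:
    X,e=tri([(ps,np.array(a)*.64),(pd,np.array(b)*.64)]);print(n,X.round(3),round(e,1), 'r',np.hypot(*X[:2]).round(3),'az',np.degrees(np.arctan2(X[1],X[0])).round(1))
E
```

```text
feel h [ 0.44  -0.253  0.025] 0.4 r 0.508 az -29.9
feel tip [ 0.534 -0.23   0.017] 2.4 r 0.582 az -23.3
p1h [0.448 0.044 0.013] 1.6 r 0.45 az 5.6
p1t [0.535 0.028 0.003] 0.8 r 0.536 az 3.0
p2h [0.463 0.177 0.014] 2.1 r 0.496 az 20.9
p2t [0.552 0.191 0.004] 1.9 r 0.584 az 19.1
p3h [0.47  0.313 0.011] 3.0 r 0.565 az 33.7
p3t [0.557 0.326 0.006] 1.9 r 0.645 az 30.3
g1ptr [ 0.597 -0.309  0.075] 0.5 r 0.673 az -27.4
g2ptr [ 0.635 -0.118  0.073] 0.7 r 0.646 az -10.5
g3ptr [0.652 0.071 0.075] 2.7 r 0.656 az 6.2
g4ptr [0.641 0.272 0.074] 5.5 r 0.696 az 23.0
tub [0.503 0.549 0.02 ] 2.3 r 0.745 az 47.5
can [0.617 0.466 0.111] 2.3 r 0.773 az 37.0
```

Run:
```python
from h import *
s=bot.read_state();print(goto(s,[.52,.2,.3],0))
```

```text
([-425.4, -314.8, -36.8], 2.807)
```

>>> arm_command --steps '[[88, [-49, -36, -8], 0], [88, [-98, -72, -16], 0], [88, [-147, -108, -24], 0], [88, [-196, -144, -32], 0], [88, [-245, -180, -37], 0]]'

```text
t: 0.78
ee_pos: [0.3948, 0.3853, 0.301]
tool_rot: [0.0, 0.166, 0.986, 0.0]
ft_force: [0.5, -0.3, 0.1]
gripper_width: 0.0881
gripper_force: 0.0
```

>>> arm_command --steps '[[88, [-36, -27, 0], 0.18], [88, [-72, -54, 0], 0.36], [88, [-108, -81, 0], 0.54], [88, [-144, -108, 0], 0.72], [88, [-180, -135, 0], 0.9]]'

```text
t: 1.4
ee_pos: [0.5202, 0.199, 0.3005]
tool_rot: [-0.0, 0.581, 0.814, -0.0]
ft_force: [0.7, 0.2, -0.5]
gripper_width: 0.0878
gripper_force: 0.0
```

>>> arm_command --steps '[[88, [0, 0, 0], 0.18], [88, [0, 0, 0], 0.36], [88, [0, 0, 0], 0.54], [88, [0, 0, 0], 0.72], [88, [0, 0, 0], 0.9]]'

```text
t: 2.02
ee_pos: [0.5194, 0.2002, 0.3003]
tool_rot: [-0.0, 0.877, 0.48, -0.0]
ft_force: [0.5, -0.4, -0.3]
gripper_width: 0.0881
gripper_force: 0.0
```

>>> arm_command --steps '[[88, [0, 0, 0], 0.18], [88, [0, 0, 0], 0.36], [88, [0, 0, 0], 0.54], [88, [0, 0, 0], 0.72], [88, [0, 0, 0], 0.9]]'

```text
t: 2.65
ee_pos: [0.5194, 0.2003, 0.3003]
tool_rot: [0.0, 0.999, 0.05, -0.0]
ft_force: [-0.6, 0.2, 0.2]
gripper_width: 0.0877
gripper_force: 0.0
```

```bash
cat > snap.py <<'E'
import sys,pickle
from h import *
s=bot.read_state();im=cams.get_image('wrist')
cv2.imwrite(f'pics/{sys.argv[1]}.png',im[:,:,::-1]);pickle.dump(s,open(f'pics/{sys.argv[1]}.pkl','wb'));print(s['ee_pos'],yaw(s))
E
python3 snap.py w1
```

```text
[0.51944289 0.20027669 0.30032558] 0.10087612695321206
```

>>> arm_command --steps '[[88, [0, 40, 0], 0.02], [88, [0, 80, 0], 0.04], [88, [0, 120, 0], 0.06], [88, [0, 160, 0], 0.1], [88, [0, 160, 0], 0.1]]'

```text
t: 3.32
ee_pos: [0.5367, 0.0391, 0.3005]
tool_rot: [0.0, 1.0, 0.003, -0.0]
ft_force: [0.3, 0.5, 0.1]
gripper_width: 0.0878
gripper_force: 0.0
```

```bash
python3 snap.py w2
```

```text
[0.53673174 0.03907416 0.30047955] 0.005508478417181268
```

>>> arm_command --steps '[[88, [0, 60, 0], 0], [88, [0, 120, 0], 0], [88, [0, 180, 0], 0], [88, [0, 240, 0], 0], [88, [0, 240, 0], 0]]'

```text
t: 4.0
ee_pos: [0.5384, -0.2012, 0.3004]
tool_rot: [0.0, 1.0, 0.002, -0.0]
ft_force: [0.3, 0.5, -0.4]
gripper_width: 0.0881
gripper_force: 0.0
```

```bash
python3 snap.py w3
python3 - <<'E'
import cv2,numpy as np
a=[cv2.imread(f'pics/w{i}.png') for i in (1,2,3)]
for i in (1,2,3): cv2.imwrite(f'pics/w{i}b.png',cv2.resize(a[i-1],(800,600),interpolation=cv2.INTER_CUBIC))
E
```

```text
[ 0.53835097 -0.20121439  0.30036541] 0.004444159518902096
```

View pics/w1b.png

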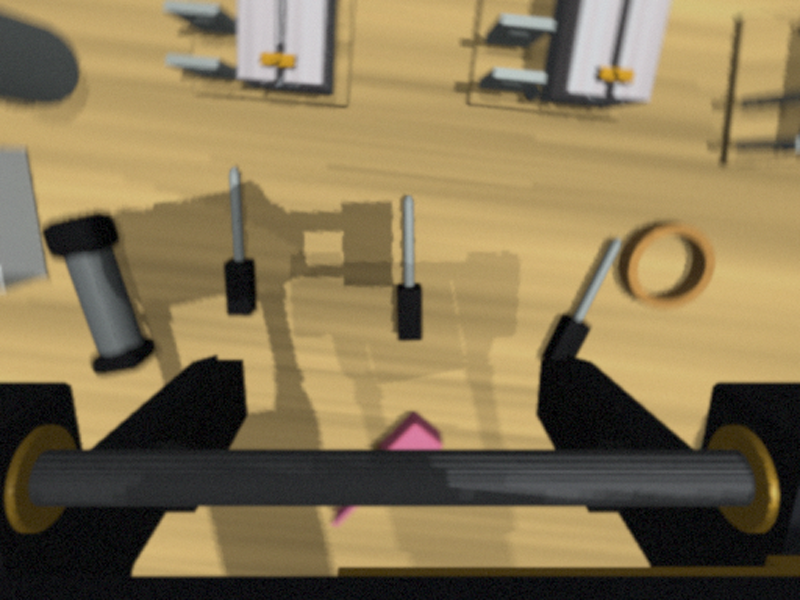

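View pics/w3b.png

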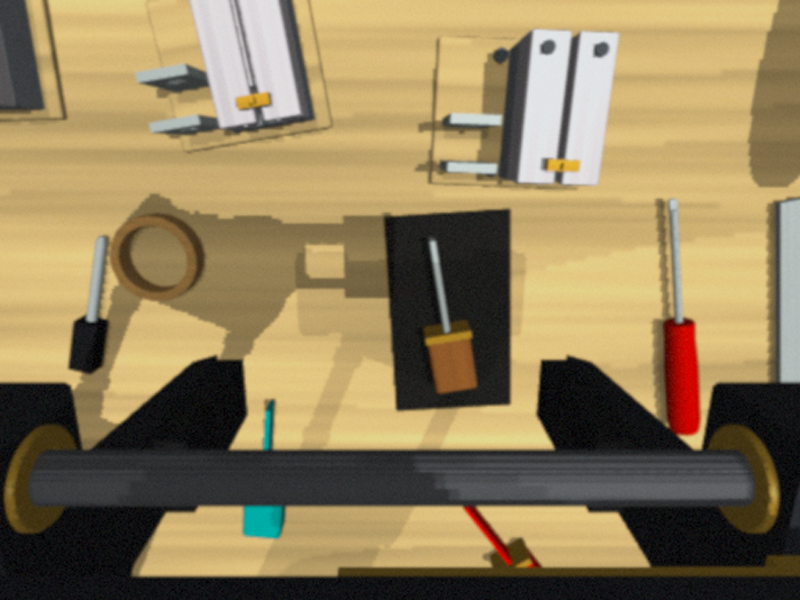

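w1 shows the four-guide row's g4 pointer at (277,60), g3 pointer at (615,75), and the three pins. w3 shows the g1 pointer at (562,166), g2 pointer at (253,101), and the feeler with handle (423–476, 325–393) and blade tip (432,239).

Run:
```python
from h import *
import pickle
L=lambda n:P('wrist',pickle.load(open(f'pics/{n}.pkl','rb')))
p1,p3=L('w1'),L('w3')
pl=lambda p,uv,z:plane(p,np.array(uv)*.64,z)
h=[pl(p3,u,.029) for u in[(423,328),(470,322),(476,388),(434,394)]];c=np.mean(h,0)
t=pl(p3,(432,239),.026);b=pl(p3,(446,330),.026)
a=(h[0]+h[1]-h[2]-h[3])/2
print('feeler',np.round(h,3).tolist(),c.round(4),'len',np.linalg.norm(a),'yaw',np.arctan2(a[1],a[0]),np.arctan2(*(t-b)[1::-1]),np.arctan2(*(t-c)[1::-1]),'tip dist',np.linalg.norm(t-c))
def g(n,p,f,r):
    F=pl(p,f,.074);Rr=pl(p,r,.074);d=Rr-F;print(n,'front',F.round(4),'yaw',np.arctan2(d[1],d[0]).round(3),'len',np.linalg.norm(d).round(3))
g('g1',p3,(558,184),(576,31))
g('g2',p3,(267,127),(231,0)); 
g('g3',p1,(611,101),(638,0));g('g4',p1,(284,91),(285,0))
def fe(n,p,a,b):
    A=pl(p,a,.074);B=pl(p,b,.074);d=A-B;print(n,'mid',((A+B)/2).round(4),'yaw',(np.arctan2(d[1],d[0])-np.pi/2).round(3),'w',np.linalg.norm(d).round(4))
fe('g1',p3,(517,183),(598,185));fe('g2',p3,(221,131),(312,121));fe('g3',p1,(567,101),(647,102));fe('g4',p1,(238,86),(332,94))
s=bot.read_state()
```

```text
feeler [[0.473, -0.227, 0.029], [0.479, -0.263, 0.029], [0.423, -0.271, 0.029], [0.417, -0.237, 0.029]] [ 0.4479 -0.2496  0.029 ] len 0.056899317448226766 yaw 0.15422864496629715 0.17672197644369073 0.17840800560982306 tip dist 0.09671304260781202
g1 front [ 0.5871 -0.3086  0.074 ] yaw -0.03 len 0.089
g2 front [ 0.621 -0.124  0.074] yaw 0.235 len 0.073
g3 front [0.631 0.075 0.074] yaw -0.069 len 0.057
g4 front [0.6164 0.2756 0.074 ] yaw 0.035 len 0.05
g1 mid [ 0.5871 -0.3083  0.074 ] yaw -0.019 w 0.0521
g2 mid [ 0.6216 -0.1237  0.074 ] yaw 0.109 w 0.0574
g3 mid [0.6304 0.0774 0.074 ] yaw 0.09 w 0.0493
g4 mid [0.617  0.2749 0.074 ] yaw 0.022 w 0.0575
```

Run:
```python
from h import *
s=bot.read_state();print(goto(s,[.458,-.248,.031],.175))
```

```text
([-80.5, 48.6, 269.3], -0.169)
```

>>> arm_command --steps '[[88, [-40, 24, 40], -0.08], [88, [-80.5, 48.5, 80], -0.169], [88, [-80.5, 48.5, 135], -0.169], [88, [-80.5, 48.5, 180], -0.169], [88, [-80.5, 48.5, 220], -0.169]]'

```text
t: 4.68
ee_pos: [0.4583, -0.2453, 0.0792]
tool_rot: [-0.001, 0.996, 0.089, -0.0]
ft_force: [-0.6, -0.2, 0.2]
gripper_width: 0.0879
gripper_force: 0.0
```

>>> arm_command --steps '[[88, [0, 0, 25], 0], [88, [0, 0, 45], 0], [88, [0, 0, 49], 0], [88, [0, 0, 49], 0], [50, [0, 0, 49], 0]]'

```text
t: 5.3
ee_pos: [0.4593, -0.2477, 0.0329]
tool_rot: [0.001, 0.996, 0.088, 0.001]
ft_force: [1.0, -0.3, -0.2]
gripper_width: 0.0806
gripper_force: 0.0
```

>>> arm_command --steps '[[40, [0, 0, 0], 0], [30, [0, 0, 0], 0], [20, [0, 0, 0], 0], [20, [0, 0, 0], 0], [20, [0, 0, 0], 0]]'

```text
t: 5.92
ee_pos: [0.4582, -0.2478, 0.0317]
tool_rot: [-0.0, 0.996, 0.088, -0.0]
ft_force: [-0.6, -1.0, 0.3]
gripper_width: 0.0338
gripper_force: 30.0
```

Run:
```python
from h import *
s=bot.read_state();print(goto(s,[.493,-.306,.13],-.025))
```

```text
([24.1, 63.4, -98.3], 0.201)
```

>>> arm_command --steps '[[20, [0, 0, -40], 0], [20, [0, 0, -98], 0], [20, [12, 32, -98], 0.1], [20, [24, 63.4, -98], 0.2], [20, [24, 63.4, -98], 0.2]]'

```text
t: 6.55
ee_pos: [0.494, -0.3078, 0.1301]
tool_rot: [0.001, 1.0, -0.013, 0.001]
ft_force: [0.5, 1.0, -1.1]
gripper_width: 0.034
gripper_force: 30.0
```

>>> arm_command --steps '[[20, [0, 0, 0], 0], [20, [0, 0, 0], 0]]'

```text
t: 6.8
ee_pos: [0.492, -0.3049, 0.129]
tool_rot: [-0.001, 1.0, -0.012, -0.001]
ft_force: [0.1, -1.0, -1.2]
gripper_width: 0.0335
gripper_force: 30.0
```

```bash
python3 snap.py w4
python3 - <<'E'
import cv2
a=cv2.imread('pics/w4.png');cv2.imwrite('pics/w4b.png',cv2.resize(a[0:260,100:420],(800,650),interpolation=cv2.INTER_CUBIC)[:600])
E
```

```text
[ 0.49202389 -0.30494704  0.12897132] -0.02338021782959299
```

View pics/w4b.png

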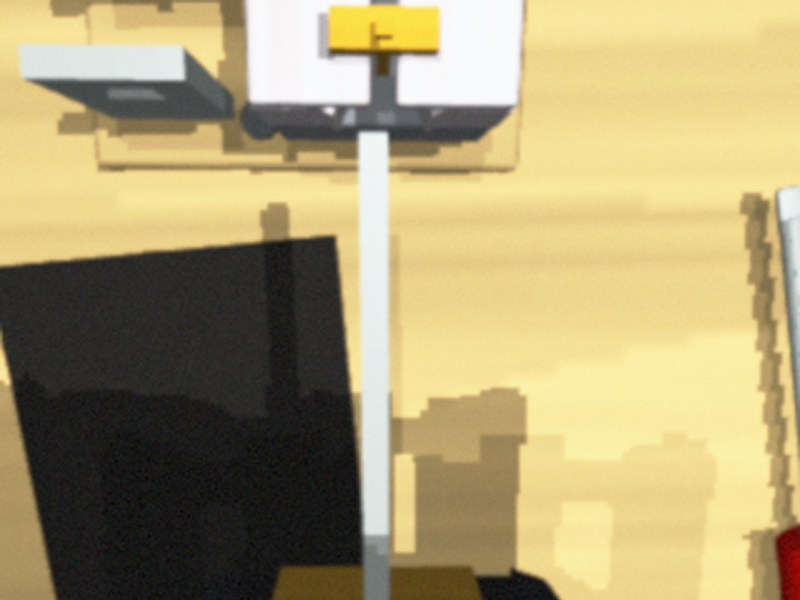

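```bash
cat >> h.py <<'E'
def align(name,tip,base,fl,fr,el=None,er=None,dz=.0943,gap=10,off=(100,0),k=2.5):
    """crop px -> move (tool axes of now) so that blade lies on slot line with tip `gap` mm before the mouth"""
    import pickle
    s=pickle.load(open(f'pics/{name}.pkl','rb'));p=P('wrist',s)
    f=lambda uv,z:plane(p,np.array(uv)/k+off,z)
    T=rot(s).T;tl=lambda X:(T@(X-s['ee_pos']))*1000
    zt=s['ee_pos'][2]-.0057
    t,b=tl(f(tip,zt)),tl(f(base,zt))
    L,R=tl(f(fl,.074)),tl(f(fr,.074))
    ang=lambda a,c:np.arctan2((c-a)[1],(c-a)[0])
    ys=[ang(L,R)-np.pi/2]+([ang(L,tl(f(el,.074))) ] if el else [])+([ang(R,tl(f(er,.074)))] if er else [])
    m=(L+R)/2;bl=ang(b,t);print('tip',t.round(1),'blade ang',bl.round(3),'mouth',m.round(1),'width',np.linalg.norm(L-R).round(1),'slot angs',np.round(ys,3))
    return s,t,m,bl,ys
def move(t,m,bl,sy,gap):  # turn about TCP by a, then shift so that the tip is at m-gap along slot (tool axes now)
    a=sy-bl;c,sn=np.cos(a),np.sin(a);t2=np.array([c*t[0]-sn*t[1],sn*t[0]+c*t[1]])
    d=m[:2]-gap*np.array([np.cos(sy),np.sin(sy)])-t2
    print('shift',d.round(1),'turn',round(float(a),3),'slot dir',np.round([np.cos(sy),np.sin(sy)],3))
E
python3 - <<'E'
from h import *
s,t,m,bl,ys=align('w4',(373,132),(377,535),(247,103),(518,105),(247,2),(525,2))
move(t,m,bl,np.mean(ys[1:]),10)
E
```

```text
tip [85.   0.2  5.6] blade ang -0.01 mouth [95.3  1.8 54.8] width 51.8 slot angs [0.006 0.041 0.027]
shift [ 0.5 -2.5] turn 0.044 slot dir [0.999 0.034]
```

>>> arm_command --steps '[[20, [0, -0.4, 20], 0.02], [20, [0, -0.4, 40], 0.02], [20, [0, -0.4, 58], 0.02], [20, [0, -0.4, 58], 0.02], [20, [0, -0.4, 58], 0.02]]'

```text
t: 7.48
ee_pos: [0.493, -0.3057, 0.0715]
tool_rot: [-0.0, 1.0, -0.022, -0.0]
ft_force: [0.0, 0.0, -1.1]
gripper_width: 0.0336
gripper_force: 30.0
```

>>> arm_command --steps '[[20, [3, 0, 0], 0], [20, [6, 0, 0], 0], [20, [9, 0, 0], 0], [20, [12, 0, 0], 0], [20, [15, 0, 0], 0]]'

```text
t: 8.1
ee_pos: [0.5082, -0.3063, 0.0718]
tool_rot: [0.0, 1.0, -0.022, 0.0]
ft_force: [-0.4, -0.4, -1.7]
gripper_width: 0.034
gripper_force: 30.0
```

```bash
python3 snap.py w5
python3 - <<'E'
import cv2
a=cv2.imread('pics/w5.png');cv2.imwrite('pics/w5b.png',cv2.resize(a[0:160,140:360],(800,582),interpolation=cv2.INTER_CUBIC))
E
```

```text
[ 0.50819175 -0.30627082  0.0717902 ] -0.04410654307102812
```

View pics/w5b.png

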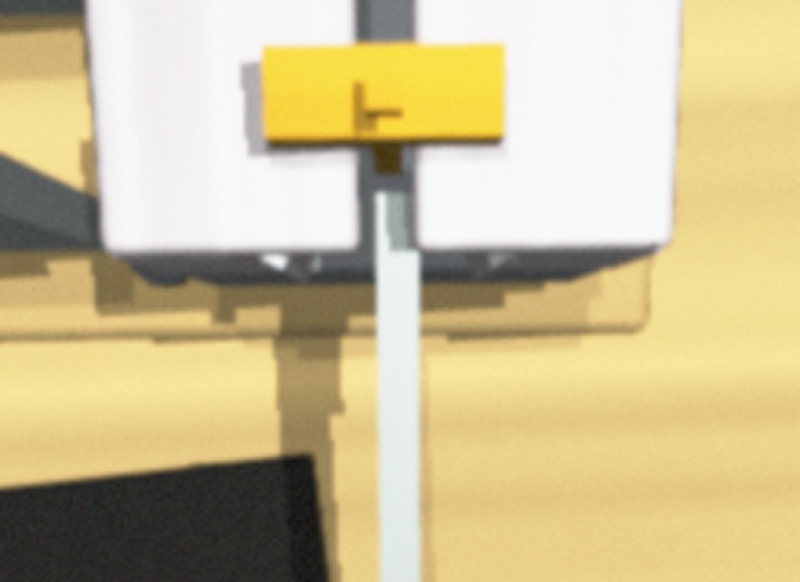

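>>> arm_command --steps '[[20, [0, -1.2, 0], 0], [20, [3, -1.2, 0], 0], [20, [6, -1.2, 0], 0], [20, [9, -1.2, 0], 0], [20, [12, -1.2, 0], 0]]'

```text
t: 8.78
ee_pos: [0.52, -0.3055, 0.0716]
tool_rot: [-0.0, 1.0, -0.022, -0.0]
ft_force: [-1.4, 1.3, -1.0]
gripper_width: 0.0339
gripper_force: 30.0
```

>>> arm_command --steps '[[20, [1, 0, 0], 0], [20, [2, 0, 0], 0], [20, [3, 0, 0], 0], [20, [3, 0, 0], 0]]'

```text
t: 9.28
ee_pos: [0.523, -0.3057, 0.0717]
tool_rot: [0.0, 1.0, -0.022, 0.0]
ft_force: [-0.7, 0.9, -1.5]
gripper_width: 0.0336
gripper_force: 30.0
```

>>> arm_command --steps '[[20, [0.7, 0, 0], 0], [20, [1.4, 0, 0], 0], [20, [2.2, 0, 0], 0], [20, [2.2, 0, 0], 0]]'

```text
t: 9.78
ee_pos: [0.5253, -0.3058, 0.0717]
tool_rot: [0.0, 1.0, -0.022, 0.0]
ft_force: [-0.7, 0.6, -1.5]
gripper_width: 0.0337
gripper_force: 30.0
```

>>> arm_command --steps '[[20, [0.6, 0, 0], 0], [20, [1.2, 0, 0], 0], [20, [1.2, 0, 0], 0]]'

```text
t: 10.15
ee_pos: [0.5264, -0.3059, 0.0717]
tool_rot: [0.0, 1.0, -0.022, 0.0]
ft_force: [-0.3, 0.3, -1.0]
gripper_width: 0.0337
gripper_force: 30.0
```

>>> arm_command --steps '[[20, [0.6, 0, 0], 0], [20, [1.2, 0, 0], 0], [20, [1.2, 0, 0], 0]]'

```text
t: 10.52
ee_pos: [0.5276, -0.3059, 0.0717]
tool_rot: [0.0, 1.0, -0.022, 0.0]
ft_force: [-1.2, 1.1, -1.8]
gripper_width: 0.0337
gripper_force: 30.0
```

>>> arm_command --steps '[[20, [0.6, 0, 0], 0], [20, [1.2, 0, 0], 0], [20, [1.2, 0, 0], 0]]'

```text
t: 10.9
ee_pos: [0.5288, -0.306, 0.0717]
tool_rot: [-0.0, 1.0, -0.022, 0.0]
ft_force: [-0.9, 0.7, -0.6]
gripper_width: 0.0339
gripper_force: 30.0
```

>>> arm_command --steps '[[20, [1.5, 0, 0], 0], [20, [3, 0, 0], 0], [20, [4.5, 0, 0], 0], [20, [6, 0, 0], 0], [20, [7, 0, 0], 0]]'

```text
t: 11.52
ee_pos: [0.5359, -0.3063, 0.0717]
tool_rot: [-0.0, 1.0, -0.022, -0.0]
ft_force: [-0.9, 0.7, -0.5]
gripper_width: 0.0343
gripper_force: 30.0
```

>>> arm_command --steps '[[20, [2, 0, 0], 0], [20, [4, 0, 0], 0], [20, [6, 0, 0], 0], [20, [8, 0, 0], 0], [20, [10, 0, 0], 0]]'

```text
t: 12.15
ee_pos: [0.5459, -0.3067, 0.0717]
tool_rot: [-0.0, 1.0, -0.022, -0.0]
ft_force: [-0.6, 1.3, -2.2]
gripper_width: 0.0338
gripper_force: 30.0
```

>>> arm_command --steps '[[20, [1, 0, 0], 0], [20, [2, 0, 0], 0], [20, [2, 0, 0], 0]]'

```text
t: 12.52
ee_pos: [0.5479, -0.3069, 0.0718]
tool_rot: [0.0, 1.0, -0.022, 0.0]
ft_force: [-0.2, 1.4, -1.7]
gripper_width: 0.034
gripper_force: 30.0
```

>>> arm_command --steps '[[20, [0.8, 0, 0], 0], [20, [1.6, 0, 0], 0], [20, [2.4, 0, 0], 0]]'

```text
t: 12.9
ee_pos: [0.5502, -0.307, 0.0718]
tool_rot: [0.0, 1.0, -0.022, 0.0]
ft_force: [-1.1, -0.2, -0.4]
gripper_width: 0.0337
gripper_force: 30.0
```

>>> arm_command --steps '[[20, [-15, 0, 0], 0], [20, [-30, 0, 0], 0], [20, [-45, 0, 0], 0], [20, [-60, 0, 0], 0], [20, [-60, 0, -20], 0]]'

```text
t: 13.52
ee_pos: [0.4872, -0.3031, 0.0904]
tool_rot: [-0.001, 1.0, -0.023, -0.002]
ft_force: [0.2, -1.0, -1.1]
gripper_width: 0.0341
gripper_force: 30.0
```

Run:
```python
from h import *
im=cams.get_image('side');cv2.imwrite('pics/s1.png',im[:,:,::-1])
s=bot.read_state();a=np.array([np.cos(.18),np.sin(.18)]);m=np.array([.621,-.124])-94*a/1000
print(s['ee_pos'],goto(s,[*m,.13],.18))
```

```text
[ 0.49064236 -0.30503408  0.09497888] ([30.5, -165.7, -35.2], -0.225)
```

>>> arm_command --steps '[[20, [0, 0, -35], 0], [20, [7, -55, -35], -0.07], [20, [15, -110, -35], -0.15], [20, [30.5, -166, -35], -0.225], [20, [30.5, -166, -35], -0.225]]'

```text
t: 14.2
ee_pos: [0.5302, -0.1366, 0.1285]
tool_rot: [0.0, 0.996, 0.093, 0.002]
ft_force: [-0.1, -0.4, -1.2]
gripper_width: 0.0338
gripper_force: 30.0
```

>>> arm_command --steps '[[20, [0, 0, 0], 0], [20, [0, 0, 0], 0]]'

```text
t: 14.45
ee_pos: [0.5282, -0.141, 0.1272]
tool_rot: [0.0, 0.996, 0.089, 0.0]
ft_force: [-0.3, -0.7, -0.5]
gripper_width: 0.0335
gripper_force: 30.0
```

```bash
python3 snap.py w6
python3 - <<'E'
import cv2,numpy as np
a=cv2.imread('pics/w6.png');c=cv2.resize(a[0:240,100:420],(800,600),interpolation=cv2.INTER_CUBIC)
s=cv2.imread('pics/s1.png')[205:275,330:420];c[-280:,:360]=cv2.resize(s,(360,280),interpolation=cv2.INTER_CUBIC);cv2.imwrite('pics/w6b.png',c)
E
```

```text
[ 0.52821785 -0.14097508  0.12720897] 0.1792338694232017
```

View pics/w6b.png

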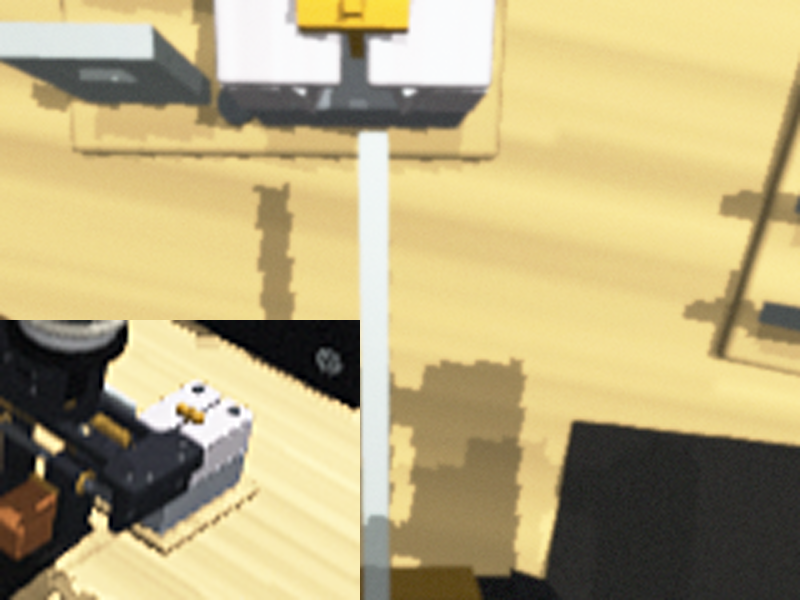

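Run:
```python
from h import *
s,t,m,bl,ys=align('w6',(373,132),(377,520),(217,80),(490,88),(215,2),(494,2))
for y in(.0,.02): move(t,m,bl,y,10)
p=P('wrist',s);f=lambda uv:rot(s).T@(plane(p,np.array(uv)/2.5+(100,0),.008)-s['ee_pos'])
d=f((497,157))-f((73,150));print('base edge ang',np.arctan2(d[1],d[0])-np.pi/2,np.linalg.norm(d))
```

```text
tip [84.8  0.5  5.8] blade ang -0.011 mouth [98.5 -3.3 53.3] width 51.5 slot angs [0.026 0.022 0.014]
shift [ 3.6 -4.7] turn 0.011 slot dir [1. 0.]
shift [ 3.7 -6.6] turn 0.031 slot dir [1.   0.02]
base edge ang 0.014890192929250867 0.11249580333050513
```

>>> arm_command --steps '[[20, [0, -4, 0], 0.028], [20, [3.7, -7.2, 20], 0.028], [20, [3.7, -7.2, 40], 0.028], [20, [3.7, -7.2, 56], 0.028], [20, [3.7, -7.2, 56], 0.028]]'

```text
t: 15.12
ee_pos: [0.5289, -0.1319, 0.0691]
tool_rot: [-0.001, 0.997, 0.076, -0.002]
ft_force: [0.2, -0.3, -1.6]
gripper_width: 0.0338
gripper_force: 30.0
```

>>> arm_command --steps '[[20, [3, 0, 0], 0], [20, [6, 0, 0], 0], [20, [9, 0, 0], 0], [20, [12, 0, 0], 0], [20, [15, 0, 0], 0]]'

```text
t: 15.75
ee_pos: [0.5455, -0.1297, 0.0709]
tool_rot: [0.0, 0.997, 0.076, 0.0]
ft_force: [0.3, 0.1, -1.4]
gripper_width: 0.0336
gripper_force: 30.0
```

```bash
python3 snap.py w7
python3 - <<'E'
import cv2
a=cv2.imread('pics/w7.png');cv2.imwrite('pics/w7b.png',cv2.resize(a[0:160,140:360],(800,582),interpolation=cv2.INTER_CUBIC))
E
```

```text
[ 0.54549419 -0.12969933  0.07087416] 0.1528368373946619
```

View pics/w7b.png

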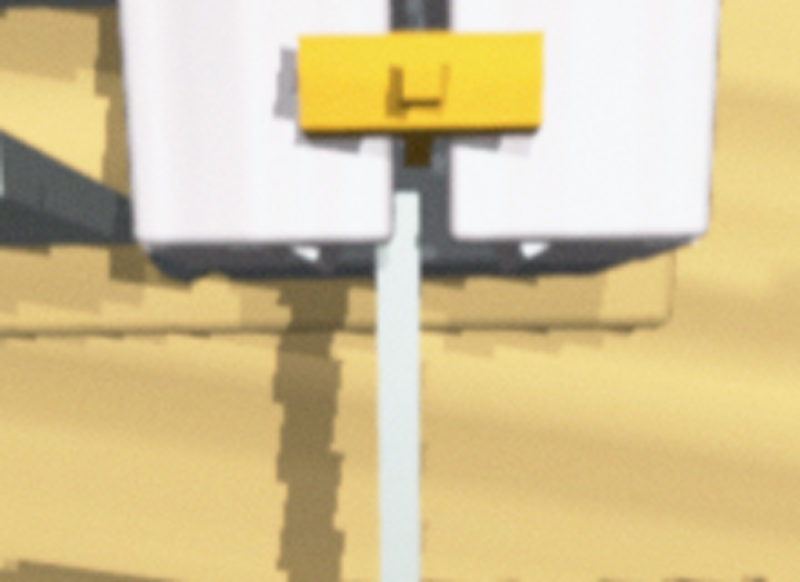

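>>> arm_command --steps '[[20, [0, 1.5, 0], 0], [20, [0, 3, 0], 0], [20, [3, 3, 0], 0], [20, [6, 3, 0], 0], [20, [9, 3, 0], 0]]'

```text
t: 16.42
ee_pos: [0.5546, -0.1314, 0.0707]
tool_rot: [0.0, 0.997, 0.076, -0.0]
ft_force: [-1.4, -0.6, -1.2]
gripper_width: 0.0336
gripper_force: 30.0
```

>>> arm_command --steps '[[20, [1, 0, 0], 0], [20, [2, 0, 0], 0], [20, [3, 0, 0], 0], [20, [3, 0, 0], 0]]'

```text
t: 16.92
ee_pos: [0.5576, -0.1309, 0.0707]
tool_rot: [-0.0, 0.997, 0.076, 0.0]
ft_force: [-0.7, -0.3, -1.1]
gripper_width: 0.0336
gripper_force: 30.0
```

>>> arm_command --steps '[[20, [0.7, 0, 0], 0], [20, [1.4, 0, 0], 0], [20, [1.4, 0, 0], 0]]'

```text
t: 17.3
ee_pos: [0.5589, -0.1306, 0.0707]
tool_rot: [-0.0, 0.997, 0.076, 0.0]
ft_force: [-0.5, -0.3, -1.3]
gripper_width: 0.0338
gripper_force: 30.0
```

Depth is about 19–20 mm now; I'll go on in millimetre steps.

>>> arm_command --steps '[[20, [0.6, 0, 0], 0], [20, [1.2, 0, 0], 0], [20, [1.2, 0, 0], 0]]'

```text
t: 17.68
ee_pos: [0.5601, -0.1305, 0.0707]
tool_rot: [-0.0, 0.997, 0.076, 0.0]
ft_force: [-0.6, 0.3, -1.1]
gripper_width: 0.0336
gripper_force: 30.0
```

>>> arm_command --steps '[[20, [0.6, 0, 0], 0], [20, [1.0, 0, 0], 0], [20, [1.0, 0, 0], 0]]'

```text
t: 18.05
ee_pos: [0.5611, -0.1303, 0.0707]
tool_rot: [-0.0, 0.997, 0.076, 0.0]
ft_force: [-1.2, 0.4, -2.3]
gripper_width: 0.0333
gripper_force: 30.0
```

>>> arm_command --steps '[[20, [0.6, 0, 0], 0], [20, [1.2, 0, 0], 0], [20, [1.2, 0, 0], 0]]'

```text
t: 18.42
ee_pos: [0.5623, -0.1301, 0.0707]
tool_rot: [-0.0, 0.997, 0.076, 0.0]
ft_force: [-1.0, 0.5, -1.4]
gripper_width: 0.0335
gripper_force: 30.0
```

>>> arm_command --steps '[[20, [0.6, 0, 0], 0], [20, [1.0, 0, 0], 0], [20, [1.0, 0, 0], 0]]'

```text
t: 18.8
ee_pos: [0.5626, -0.13, 0.0705]
tool_rot: [-0.0, 0.997, 0.076, -0.001]
ft_force: [-3.4, -0.8, 0.1]
gripper_width: 0.0339
gripper_force: 30.0
```

>>> arm_command --steps '[[20, [0.6, 0, 0], 0], [20, [1.0, 0, 0], 0], [20, [1.0, 0, 0], 0]]'

```text
t: 19.18
ee_pos: [0.5627, -0.13, 0.0703]
tool_rot: [-0.0, 0.997, 0.076, -0.002]
ft_force: [-7.4, -1.5, 1.8]
gripper_width: 0.0338
gripper_force: 30.0
```

>>> arm_command --steps '[[20, [-12, 0, 0], 0], [20, [-24, 0, 0], 0], [20, [-36, 0, 0], 0], [20, [-45, 0, 0], 0], [20, [-45, 0, -57], 0]]'

```text
t: 19.8
ee_pos: [0.5144, -0.1355, 0.1233]
tool_rot: [-0.002, 0.997, 0.076, -0.005]
ft_force: [0.1, -0.4, -1.7]
gripper_width: 0.0339
gripper_force: 30.0
```

Run:
```python
from h import *
s=bot.read_state();print(s['ee_pos'],goto(s,[.537,.0765,.13],0))
```

```text
[ 0.5144038  -0.13548598  0.12326381] ([54.4, -206.1, -6.2], 0.152)
```

>>> arm_command --steps '[[20, [12, -52, -2], 0.04], [20, [26, -104, -2], 0.08], [20, [40, -156, -2], 0.12], [20, [56, -206, -2], 0.152], [20, [56, -206, -2], 0.152]]'

```text
t: 20.42
ee_pos: [0.544, 0.0784, 0.1301]
tool_rot: [-0.0, 1.0, 0.003, 0.001]
ft_force: [-0.3, -0.4, -0.9]
gripper_width: 0.0337
gripper_force: 30.0
```

>>> arm_command --steps '[[20, [0, 0, 0], 0], [20, [0, 0, 0], 0]]'

```text
t: 20.68
ee_pos: [0.5434, 0.0741, 0.1296]
tool_rot: [0.0, 1.0, -0.0, -0.0]
ft_force: [-0.3, -0.0, -1.6]
gripper_width: 0.0336
gripper_force: 30.0
```

```bash
python3 snap.py w8
python3 - <<'E'
import cv2
a=cv2.imread('pics/w8.png');cv2.imwrite('pics/w8b.png',cv2.resize(a[0:240,100:420],(800,600),interpolation=cv2.INTER_CUBIC))
E
```

```text
[0.54341525 0.07414781 0.12955723] -0.0005167824557696399
```

View pics/w8b.png

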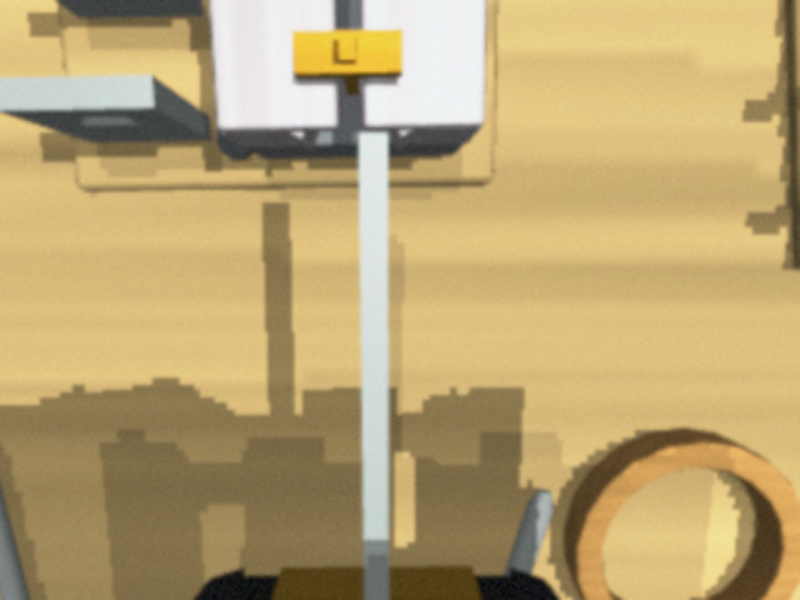

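Run:
```python
from h import *
s,t,m,bl,ys=align('w8',(373,132),(376,540),(218,129),(483,122),(210,2),(487,2))
for y in(-.02,.0): move(t,m,bl,y,10)
p=P('wrist',s);f=lambda uv:rot(s).T@(plane(p,np.array(uv)/2.5+(100,0),.008)-s['ee_pos'])
d=f((490,183))-f((80,189));print('base edge ang',np.arctan2(d[1],d[0])-np.pi/2,np.linalg.norm(d))
```

```text
tip [85.   0.2  5.7] blade ang -0.008 mouth [91.6 -4.3 55.5] width 51.2 slot angs [-0.025 -0.018  0.001]
shift [-3.4 -3.3] turn -0.012 slot dir [ 1.   -0.02]
shift [-3.4 -5.2] turn 0.008 slot dir [1. 0.]
base edge ang -0.01447082816861256 0.11098015293711236
```

>>> arm_command --steps '[[20, [-3.4, -2, 0], -0.008], [20, [-3.4, -3.7, 20], -0.008], [20, [-3.4, -3.7, 40], -0.008], [20, [-3.4, -3.7, 58], -0.008], [20, [-3.4, -3.7, 58], -0.008]]'

```text
t: 21.35
ee_pos: [0.5386, 0.0786, 0.0699]
tool_rot: [0.0, 1.0, 0.004, -0.002]
ft_force: [-0.3, 0.5, -1.4]
gripper_width: 0.0338
gripper_force: 30.0
```

>>> arm_command --steps '[[20, [3, 0, 0], 0], [20, [6, 0, 0], 0], [20, [9, 0, 0], 0], [20, [12, 0, 0], 0], [20, [15, 0, 0], 0]]'

```text
t: 21.98
ee_pos: [0.5556, 0.0793, 0.0718]
tool_rot: [-0.0, 1.0, 0.004, 0.0]
ft_force: [0.9, -0.3, -1.0]
gripper_width: 0.0338
gripper_force: 30.0
```

```bash
cat > prof.py <<'E'
import sys,cv2,numpy as np
for n in sys.argv[1:]:
    g=cv2.imread(f'pics/{n}.png');v=g.max(2).astype(int);print(n)
    for r in(0,4,46,48,50,52,56,60,64,68,72,84): print(r,v[r,226:276:2].tolist())
E
python3 snap.py w9; python3 prof.py w7 w9
```

```text
[0.55560277 0.07927792 0.0718482 ] 0.008864594037463949
w7
0 [245, 245, 245, 247, 246, 247, 247, 246, 246, 244, 202, 88, 80, 115, 124, 95, 80, 81, 99, 197, 243, 247, 248, 248, 248]
4 [245, 246, 245, 246, 247, 248, 247, 247, 246, 244, 205, 92, 81, 96, 109, 103, 81, 78, 92, 197, 243, 248, 248, 249, 249]
46 [247, 246, 246, 246, 247, 249, 249, 248, 247, 247, 223, 122, 93, 86, 86, 87, 98, 121, 118, 194, 245, 248, 249, 249, 249]
48 [247, 246, 246, 247, 247, 248, 249, 248, 247, 246, 225, 122, 96, 95, 97, 98, 98, 102, 106, 195, 244, 249, 249, 249, 249]
50 [247, 245, 246, 247, 248, 248, 249, 248, 248, 246, 224, 123, 99, 96, 99, 101, 94, 94, 104, 194, 244, 249, 248, 249, 249]
52 [247, 247, 246, 245, 248, 248, 248, 248, 249, 247, 225, 146, 149, 148, 136, 101, 98, 99, 98, 192, 245, 249, 249, 249, 249]
56 [248, 246, 246, 247, 247, 249, 248, 248, 248, 247, 228, 201, 241, 242, 224, 104, 97, 95, 107, 193, 244, 249, 249, 248, 249]
60 [248, 246, 246, 247, 248, 248, 248, 248, 248, 247, 230, 205, 242, 241, 225, 103, 98, 98, 106, 194, 244, 249, 249, 249, 249]
64 [233, 231, 229, 231, 231, 232, 232, 231, 2
[... 1242 characters left out ...]
201, 234, 238, 238, 222, 109, 94, 118, 217, 245, 247, 246, 246, 247, 247]
60 [243, 244, 244, 246, 246, 247, 246, 246, 244, 211, 203, 234, 238, 240, 223, 106, 96, 119, 217, 246, 246, 247, 246, 246, 247]
64 [244, 244, 245, 245, 246, 247, 246, 245, 243, 208, 202, 234, 238, 237, 223, 109, 94, 119, 218, 244, 245, 246, 246, 247, 246]
68 [153, 154, 152, 155, 156, 156, 148, 150, 146, 147, 202, 234, 237, 237, 222, 122, 118, 101, 114, 139, 146, 145, 143, 140, 134]
72 [90, 76, 80, 88, 89, 89, 91, 92, 100, 189, 211, 232, 237, 236, 221, 115, 109, 95, 91, 89, 90, 89, 91, 87, 81]
84 [121, 116, 116, 120, 171, 178, 179, 181, 179, 226, 236, 235, 238, 235, 226, 183, 180, 180, 183, 179, 182, 189, 188, 189, 186]
```

>>> arm_command --steps '[[20, [0, 0.7, 0], 0], [20, [0, 1.4, 0], 0], [20, [3, 1.4, 0], 0], [20, [6, 1.4, 0], 0], [20, [9, 1.4, 0], 0]]'

```text
t: 22.65
ee_pos: [0.5643, 0.0779, 0.0716]
tool_rot: [0.0, 1.0, 0.004, -0.0]
ft_force: [-1.3, -0.3, -0.1]
gripper_width: 0.0338
gripper_force: 30.0
```

>>> arm_command --steps '[[20, [1, 0, 0], 0], [20, [2, 0, 0], 0], [20, [3, 0, 0], 0], [20, [3, 0, 0], 0]]'

```text
t: 23.15
ee_pos: [0.5674, 0.078, 0.0717]
tool_rot: [0.0, 1.0, 0.004, 0.0]
ft_force: [-0.7, -1.2, -1.2]
gripper_width: 0.0335
gripper_force: 30.0
```

>>> arm_command --steps '[[20, [0.8, 0, 0], 0], [20, [1.6, 0, 0], 0], [20, [1.6, 0, 0], 0]]'

```text
t: 23.52
ee_pos: [0.569, 0.078, 0.0717]
tool_rot: [-0.0, 1.0, 0.004, 0.0]
ft_force: [-0.8, -0.1, -1.7]
gripper_width: 0.0338
gripper_force: 30.0
```

>>> arm_command --steps '[[20, [0.8, 0, 0], 0], [20, [1.6, 0, 0], 0], [20, [1.6, 0, 0], 0]]'

```text
t: 23.9
ee_pos: [0.5707, 0.078, 0.0717]
tool_rot: [-0.0, 1.0, 0.004, 0.0]
ft_force: [-0.2, 0.2, -0.5]
gripper_width: 0.0339
gripper_force: 30.0
```

>>> arm_command --steps '[[20, [0.8, 0, 0], 0], [20, [1.6, 0, 0], 0], [20, [1.6, 0, 0], 0]]'

```text
t: 24.28
ee_pos: [0.5723, 0.078, 0.0717]
tool_rot: [-0.0, 1.0, 0.004, 0.0]
ft_force: [-1.2, 0.1, -1.8]
gripper_width: 0.0338
gripper_force: 30.0
```

>>> arm_command --steps '[[20, [0.6, 0, 0], 0], [20, [1.2, 0, 0], 0], [20, [1.2, 0, 0], 0]]'

```text
t: 24.65
ee_pos: [0.5734, 0.078, 0.0717]
tool_rot: [0.0, 1.0, 0.004, 0.0]
ft_force: [-1.3, 0.0, -0.6]
gripper_width: 0.0337
gripper_force: 30.0
```

>>> arm_command --steps '[[20, [0.8, 0, 0], 0], [20, [1.6, 0, 0], 0], [20, [1.6, 0, 0], 0]]'

```text
t: 25.02
ee_pos: [0.5751, 0.078, 0.0717]
tool_rot: [-0.0, 1.0, 0.004, 0.0]
ft_force: [-1.0, 0.5, -1.6]
gripper_width: 0.0337
gripper_force: 30.0
```

>>> arm_command --steps '[[20, [0.6, 0, 0], 0], [20, [1.2, 0, 0], 0], [20, [1.2, 0, 0], 0]]'

```text
t: 25.4
ee_pos: [0.5762, 0.078, 0.0717]
tool_rot: [-0.0, 1.0, 0.004, 0.0]
ft_force: [-1.4, 0.1, -1.0]
gripper_width: 0.0336
gripper_force: 30.0
```

>>> arm_command --steps '[[20, [1.5, 0, 0], 0], [20, [3, 0, 0], 0], [20, [4.5, 0, 0], 0], [20, [6, 0, 0], 0], [20, [7.5, 0, 0], 0]]'

```text
t: 26.02
ee_pos: [0.5837, 0.0781, 0.0717]
tool_rot: [-0.0, 1.0, 0.004, -0.0]
ft_force: [-1.7, -0.4, -1.9]
gripper_width: 0.0337
gripper_force: 30.0
```

>>> arm_command --steps '[[20, [1.5, 0, 0], 0], [20, [3, 0, 0], 0], [20, [4.5, 0, 0], 0], [20, [6, 0, 0], 0], [20, [7.5, 0, 0], 0]]'

```text
t: 26.65
ee_pos: [0.5912, 0.0782, 0.0717]
tool_rot: [0.0, 1.0, 0.004, -0.0]
ft_force: [-1.1, -0.7, -0.8]
gripper_width: 0.0337
gripper_force: 30.0
```

>>> arm_command --steps '[[20, [0.8, 0, 0], 0], [20, [1.6, 0, 0], 0], [20, [2.4, 0, 0], 0], [20, [3.2, 0, 0], 0]]'

```text
t: 27.15
ee_pos: [0.5944, 0.0782, 0.0717]
tool_rot: [0.0, 1.0, 0.004, -0.0]
ft_force: [-1.2, 0.8, 0.1]
gripper_width: 0.0337
gripper_force: 30.0
```

>>> arm_command --steps '[[20, [-16, 0, 0], 0], [20, [-32, 0, 0], 0], [20, [-48, 0, 0], 0], [20, [-64, 0, 0], 0], [20, [-64, 0, -58], 0]]'

```text
t: 27.78
ee_pos: [0.5234, 0.0771, 0.1248]
tool_rot: [0.001, 1.0, 0.004, -0.007]
ft_force: [1.0, -0.7, -1.2]
gripper_width: 0.0337
gripper_force: 30.0
```

>>> arm_command --steps '[[20, [0, 0, 0], 0], [20, [0, 0, 0], 0]]'

```text
t: 28.02
ee_pos: [0.5299, 0.0776, 0.1299]
tool_rot: [-0.0, 1.0, 0.004, 0.0]
ft_force: [-0.4, 0.2, -1.9]
gripper_width: 0.0337
gripper_force: 30.0
```

Run:
```python
from h import *
s=bot.read_state();print(s['ee_pos'],goto(s,[.5225,.272,.13],.03))
```

```text
[0.529887   0.07763432 0.12989405] ([-5.7, -194.4, -0.1], -0.021)
```

>>> arm_command --steps '[[20, [0, -50, 0], 0], [20, [-2, -100, 0], 0], [20, [-4, -150, 0], 0], [20, [-5.7, -194, 0], -0.021], [20, [-5.7, -194, 0], -0.021]]'

```text
t: 28.65
ee_pos: [0.5214, 0.2737, 0.1277]
tool_rot: [0.0, 1.0, 0.017, -0.001]
ft_force: [-0.0, -0.1, -2.0]
gripper_width: 0.0336
gripper_force: 30.0
```

>>> arm_command --steps '[[20, [0, 0, 0], 0], [20, [0, 0, 0], 0]]'

```text
t: 28.9
ee_pos: [0.5224, 0.2702, 0.1287]
tool_rot: [0.001, 1.0, 0.014, -0.001]
ft_force: [-0.2, -0.2, -0.7]
gripper_width: 0.0335
gripper_force: 30.0
```

```bash
python3 snap.py w10
python3 - <<'E'
import cv2
from h import *
c=cv2.resize(cv2.imread('pics/w10.png')[0:240,100:420],(800,600),interpolation=cv2.INTER_CUBIC)
a=cams.get_image('side');cv2.imwrite('pics/s2.png',a[:,:,::-1])
c[-330:,:340]=cv2.resize(a[150:256,290:400,::-1],(340,330),interpolation=cv2.INTER_CUBIC);cv2.imwrite('pics/w10b.png',c)
E
```

```text
[0.52240116 0.27019587 0.12874742] 0.02855539844507341
```

View pics/w10b.png

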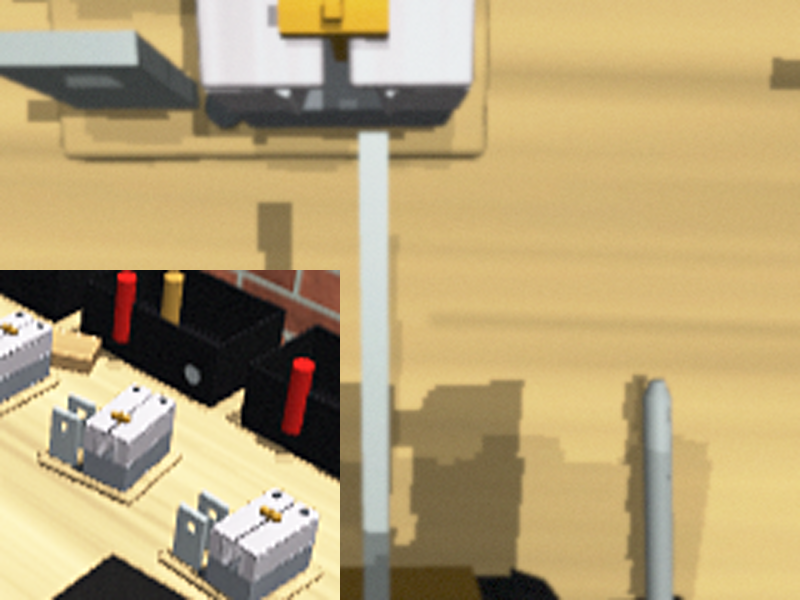

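Run:
```python
from h import *
s,t,m,bl,ys=align('w10',(373,132),(376,532),(201,87),(471,84),(199,2),(474,2))
for y in(-.01,.0): move(t,m,bl,y,10)
p=P('wrist',s);f=lambda uv:rot(s).T@(plane(p,np.array(uv)/2.5+(100,0),.008)-s['ee_pos'])
d=f((486,156))-f((65,156));print('base edge ang',np.arctan2(d[1],d[0])-np.pi/2,np.linalg.norm(d))
```

```text
tip [84.9  0.3  5.6] blade ang -0.008 mouth [98.5 -6.9 54.6] width 51.3 slot angs [-0.011  0.03   0.009]
shift [ 3.6 -6.9] turn -0.002 slot dir [ 1.   -0.01]
shift [ 3.6 -7.9] turn 0.008 slot dir [1. 0.]
base edge ang -0.0006484689788475162 0.11242564689552778
```

>>> arm_command --steps '[[20, [0, -4, 0], 0.008], [20, [3.6, -7, 20], 0.008], [20, [3.6, -7, 40], 0.008], [20, [3.6, -7, 57.5], 0.008], [20, [3.6, -7, 57.5], 0.008]]'

```text
t: 29.62
ee_pos: [0.5241, 0.2777, 0.069]
tool_rot: [0.001, 1.0, 0.011, -0.003]
ft_force: [0.1, 0.1, -0.8]
gripper_width: 0.0336
gripper_force: 30.0
```

>>> arm_command --steps '[[20, [3, 0, 0], 0], [20, [6, 0, 0], 0], [20, [9, 0, 0], 0], [20, [12, 0, 0], 0], [20, [15, 0, 0], 0]]'

```text
t: 30.25
ee_pos: [0.5416, 0.279, 0.0725]
tool_rot: [-0.0, 1.0, 0.011, 0.0]
ft_force: [-0.2, 0.5, -1.0]
gripper_width: 0.034
gripper_force: 30.0
```

```bash
python3 snap.py w11; python3 prof.py w11
```

```text
[0.54164849 0.27904481 0.07245263] 0.02176504370758581
w11
0 [240, 241, 242, 244, 242, 241, 241, 229, 135, 98, 100, 94, 99, 110, 87, 88, 132, 222, 242, 244, 245, 244, 243, 243, 240]
4 [240, 240, 242, 242, 241, 241, 242, 229, 130, 79, 78, 85, 103, 110, 76, 77, 128, 223, 242, 244, 243, 244, 243, 243, 241]
46 [224, 224, 224, 228, 229, 224, 223, 220, 175, 100, 83, 66, 68, 69, 82, 117, 115, 185, 222, 226, 230, 228, 227, 223, 220]
48 [239, 240, 241, 243, 243, 242, 240, 236, 192, 102, 84, 71, 66, 69, 82, 112, 119, 203, 234, 238, 240, 237, 237, 233, 230]
50 [241, 241, 242, 245, 244, 244, 243, 239, 201, 107, 93, 84, 79, 78, 85, 94, 121, 217, 243, 244, 245, 245, 245, 243, 242]
52 [241, 241, 242, 244, 244, 245, 244, 240, 200, 131, 129, 134, 133, 133, 124, 99, 117, 215, 243, 244, 244, 244, 244, 243, 243]
56 [242, 242, 243, 244, 244, 243, 243, 239, 206, 198, 219, 235, 235, 236, 221, 104, 118, 213, 243, 245, 245, 245, 245, 245, 244]
60 [242, 242, 243, 244, 244, 244, 243, 241, 205, 197, 231, 236, 234, 235, 220, 102, 117, 213, 242, 245, 244, 244, 245, 244, 244]
64 [242, 242, 243, 244, 244, 245, 244, 242, 209, 183, 230, 235, 233, 234, 218, 100, 115, 210, 243, 244, 245, 244, 243, 244, 242]
68 [175, 173, 175, 175, 177, 175, 168, 166, 137, 189, 230, 234, 234, 234, 218, 96, 93, 121, 151, 156, 154, 148, 147, 136, 136]
72 [76, 76, 87, 92, 90, 90, 91, 84, 100, 219, 234, 234, 234, 233, 217, 100, 91, 89, 88, 86, 91, 87, 88, 81, 76]
84 [116, 115, 115, 112, 116, 141, 184, 185, 188, 224, 232, 231, 233, 232, 223, 188, 185, 183, 187, 187, 186, 184, 177, 176, 178]
```

>>> arm_command --steps '[[20, [0, 0.8, 0], 0], [20, [3, 0.8, 0], 0], [20, [6, 0.8, 0], 0], [20, [9, 0.8, 0], 0], [20, [9, 0.8, 0], 0]]'

```text
t: 30.92
ee_pos: [0.5507, 0.2784, 0.0722]
tool_rot: [-0.0, 1.0, 0.011, 0.0]
ft_force: [0.9, -0.1, -1.6]
gripper_width: 0.0337
gripper_force: 30.0
```

>>> arm_command --steps '[[20, [1, 0, 0], 0], [20, [2, 0, 0], 0], [20, [3, 0, 0], 0], [20, [3, 0, 0], 0]]'

```text
t: 31.42
ee_pos: [0.5534, 0.2785, 0.0722]
tool_rot: [-0.0, 1.0, 0.011, 0.0]
ft_force: [-1.2, 0.8, -0.6]
gripper_width: 0.0336
gripper_force: 30.0
```

>>> arm_command --steps '[[20, [0.8, 0, 0], 0], [20, [1.6, 0, 0], 0], [20, [1.6, 0, 0], 0]]'

```text
t: 31.8
ee_pos: [0.5551, 0.2786, 0.0723]
tool_rot: [-0.0, 1.0, 0.011, 0.0]
ft_force: [-0.4, 0.5, -1.5]
gripper_width: 0.0338
gripper_force: 30.0
```

>>> arm_command --steps '[[20, [0.8, 0, 0], 0], [20, [1.6, 0, 0], 0], [20, [1.6, 0, 0], 0]]'

```text
t: 32.17
ee_pos: [0.5566, 0.2786, 0.0722]
tool_rot: [-0.0, 1.0, 0.011, 0.0]
ft_force: [-0.9, 0.5, -1.6]
gripper_width: 0.0339
gripper_force: 30.0
```

>>> arm_command --steps '[[20, [0.8, 0, 0], 0], [20, [1.6, 0, 0], 0], [20, [1.6, 0, 0], 0]]'

```text
t: 32.55
ee_pos: [0.5578, 0.2786, 0.0721]
tool_rot: [0.0, 1.0, 0.011, -0.0]
ft_force: [-2.9, 0.5, 0.6]
gripper_width: 0.0338
gripper_force: 30.0
```

>>> arm_command --steps '[[20, [0.7, 0, 0], 0], [20, [1.2, 0, 0], 0], [20, [1.2, 0, 0], 0]]'

```text
t: 32.92
ee_pos: [0.5579, 0.2785, 0.0718]
tool_rot: [0.0, 1.0, 0.011, -0.002]
ft_force: [-6.2, 0.6, 1.2]
gripper_width: 0.0338
gripper_force: 30.0
```

>>> arm_command --steps '[[20, [-12, 0, 0], 0], [20, [-24, 0, 0], 0], [20, [-36, 0, 0], 0], [20, [-48, 0, 0], 0], [20, [-60, 0, -58], 0]]'

```text
t: 33.55
ee_pos: [0.4944, 0.2752, 0.1254]
tool_rot: [0.003, 1.0, 0.011, -0.005]
ft_force: [1.1, 0.5, 0.2]
gripper_width: 0.0336
gripper_force: 30.0
```

>>> arm_command --steps '[[20, [0, 0, 0], 0], [20, [0, 0, 0], 0]]'

```text
t: 33.8
ee_pos: [0.4992, 0.2773, 0.1305]
tool_rot: [-0.0, 1.0, 0.011, 0.0]
ft_force: [0.5, -0.4, -0.9]
gripper_width: 0.0334
gripper_force: 30.0
```

Run:
```python
from h import *
s=bot.read_state();print(s['ee_pos'],goto(s,[.4585,-.248,.08],.175))
```

```text
[0.49915456 0.27734369 0.13049225] ([-52.3, 524.3, 50.3], -0.153)
```

>>> arm_command --steps '[[20, [-5, 55, 0], 0], [20, [-10, 110, 0], 0], [20, [-16, 165, 0], 0], [20, [-21, 220, 0], 0], [20, [-26, 265, 0], 0]]'

```text
t: 34.42
ee_pos: [0.4775, 0.0099, 0.1285]
tool_rot: [0.0, 1.0, 0.011, -0.001]
ft_force: [1.2, -0.3, -1.6]
gripper_width: 0.0339
gripper_force: 30.0
```

>>> arm_command --steps '[[20, [-5, 60, 0], 0], [20, [-10, 120, 0], 0], [20, [-16, 180, 0], -0.05], [20, [-21, 225, 0], -0.1], [20, [-26, 259, 0], -0.153]]'

```text
t: 35.05
ee_pos: [0.4573, -0.2493, 0.1284]
tool_rot: [-0.001, 0.996, 0.087, -0.001]
ft_force: [-0.2, 0.3, -0.7]
gripper_width: 0.0339
gripper_force: 30.0
```

>>> arm_command --steps '[[20, [0, 0, 0], 0], [20, [0, 0, 30], 0], [20, [0, 0, 50], 0], [20, [0, 0, 50], 0]]'

```text
t: 35.55
ee_pos: [0.4565, -0.2454, 0.0773]
tool_rot: [-0.002, 0.996, 0.087, -0.003]
ft_force: [-0.6, 0.0, -1.4]
gripper_width: 0.0337
gripper_force: 30.0
```

```bash
python3 - <<'E'
from h import *
s=bot.read_state();print(s['ee_pos'],goto(s,[.4585,-.248,.031],.175))
E
python3 snap.py w12
python3 - <<'E'
import cv2
cv2.imwrite('pics/w12b.png',cv2.imread('pics/w12.png'))
E
```

```text
[ 0.45651166 -0.24538266  0.07730293] ([1.7, 3.1, 46.3], 0.0)
[ 0.45651166 -0.24538266  0.07730293] 0.17508685050108821
```

View pics/w12b.png

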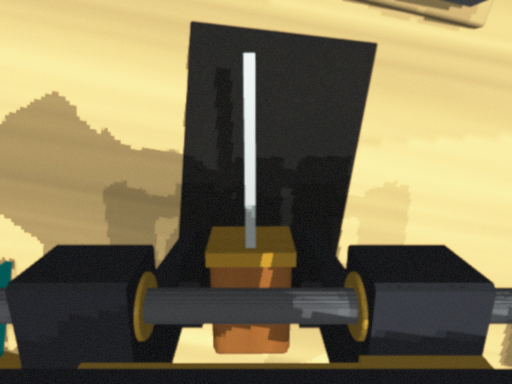

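The feeler hangs over the black mat, its blade ending at (249,55) inside the mat. I'll set it down, let go and rise to look at the pins.

>>> arm_command --steps '[[20, [0, 0, 20], 0], [20, [0, 0, 38], 0], [20, [0, 0, 46], 0], [20, [0, 0, 48.5], 0], [20, [0, 0, 48.5], 0]]'

```text
t: 36.22
ee_pos: [0.4591, -0.2479, 0.0321]
tool_rot: [0.0, 0.996, 0.087, 0.0]
ft_force: [0.6, -0.7, -0.9]
gripper_width: 0.0336
gripper_force: 30.0
```

>>> arm_command --steps '[[40, [0, 0, 0], 0], [60, [0, 0, 0], 0], [80, [0, 0, 0], 0], [80, [0, 0, 0], 0], [80, [0, 0, 0], 0]]'

```text
t: 36.85
ee_pos: [0.4588, -0.2477, 0.0317]
tool_rot: [-0.0, 0.996, 0.087, 0.0]
ft_force: [-0.0, 0.1, 0.5]
gripper_width: 0.078
gripper_force: 0.0
```

>>> arm_command --steps '[[80, [0, 0, -20], 0], [80, [0, 0, -70], 0], [80, [0, 0, -130], 0], [80, [0, 0, -190], 0], [80, [0, 0, -250], 0]]'

```text
t: 37.48
ee_pos: [0.4584, -0.2475, 0.2837]
tool_rot: [0.0, 0.996, 0.087, 0.0]
ft_force: [0.3, -1.0, -0.4]
gripper_width: 0.0803
gripper_force: 0.0
```

Run:
```python
from h import *
s=bot.read_state();print(s['ee_pos'],goto(s,[.51,.05,.28],0))
```

```text
[ 0.45844004 -0.24749923  0.28365472] ([102.5, -284.0, 3.6], 0.175)
```

>>> arm_command --steps '[[80, [17, -60, 0], 0.03], [80, [34, -120, 0], 0.06], [80, [51, -180, 0], 0.1], [80, [68, -230, 0], 0.14], [80, [90, -285, 0], 0.175]]'

```text
t: 38.1
ee_pos: [0.4976, 0.0502, 0.2819]
tool_rot: [0.0, 1.0, -0.001, 0.0]
ft_force: [0.7, 0.0, 0.1]
gripper_width: 0.0801
gripper_force: 0.0
```

>>> arm_command --steps '[[80, [0, -60, 0], 0], [80, [0, -120, 0], 0], [80, [0, -170, 0], 0], [80, [0, -180, 0], 0], [80, [0, -180, 0], 0]]'

```text
t: 38.72
ee_pos: [0.4976, 0.2287, 0.2814]
tool_rot: [0.0, 1.0, 0.001, -0.0]
ft_force: [-0.6, -0.8, -0.1]
gripper_width: 0.0799
gripper_force: 0.0
```

```bash
python3 snap.py w13
python3 - <<'E'
import cv2
from h import *
c=cv2.resize(cv2.imread('pics/w13.png'),(800,600),interpolation=cv2.INTER_CUBIC)
a=cams.get_image('side')[:,:,::-1];cv2.imwrite('pics/s3.png',a)
c[350:600,:]=0
c[350:600,:400]=cv2.resize(a[228:288,275:371],(400,250),interpolation=cv2.INTER_CUBIC)
c[350:600,400:]=cv2.resize(a[170:230,190:286],(400,250),interpolation=cv2.INTER_CUBIC);cv2.imwrite('pics/w13b.png',c)
E
```

```text
[0.49763301 0.22871536 0.2813687 ] 0.0012822993630580296
```

View pics/w13b.png

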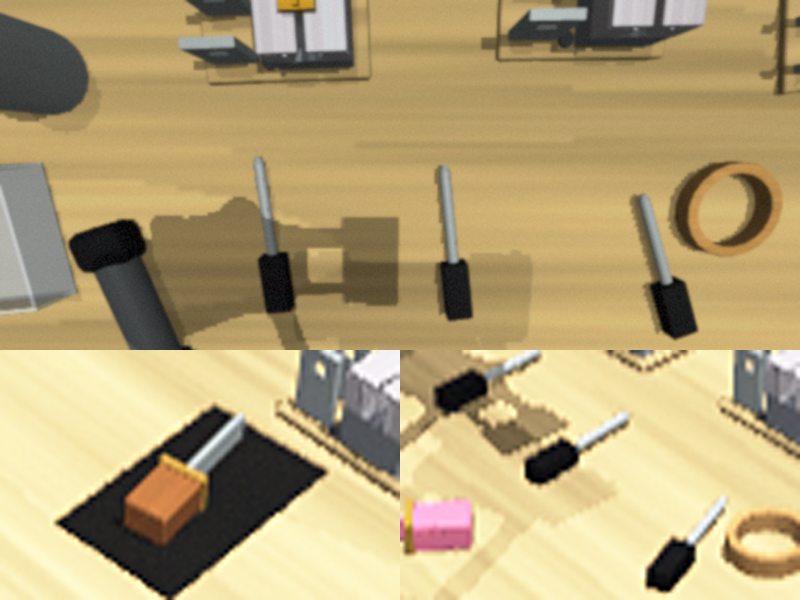

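The feeler lies flat on the mat. In the wrist view the middle pin has its handle at (440–471, 260–319) and tip at (443,168). The left pin has its handle at (259–294, 253–312) and tip at (258,158).

Run:
```python
from h import *
import pickle
s=pickle.load(open('pics/w13.pkl','rb'));p=P('wrist',s);f=lambda uv,z:plane(p,np.array(uv)*.64,z)
for n,cs,t in[('mid',[(440,262),(466,259),(471,316),(448,320)],(443,167)),('left',[(259,257),(287,252),(294,308),(268,312)],(258,157))]:
    H=[f(c,.02) for c in cs];c=np.mean(H,0);T=f(t,.012);a=H[0]+H[1]-H[2]-H[3]
    print(n,c.round(4),T.round(4),'yaw',np.arctan2(*(T-c)[1::-1]).round(3),np.arctan2(a[1],a[0]).round(3),'L',np.linalg.norm((T-c)[:2]).round(4),np.linalg.norm(a[:2])/2)
    y=np.arctan2(*(T-c)[1::-1]);g=T-93e-3*np.array([np.cos(y),np.sin(y),0]);print('org',g.round(4));g=g+8e-3*np.array([np.cos(y),np.sin(y),0]);print(goto(bot.read_state(),[g[0],g[1],.028],y))
```

```text
mid [0.4663 0.1794 0.02  ] [0.5549 0.191  0.012 ] yaw 0.131 0.143 L 0.0894 0.04481596945416007
org [0.4627 0.1789 0.012 ]
([-27.1, 47.3, 253.6], -0.132)
left [0.4715 0.3127 0.02  ] [0.5616 0.3228 0.012 ] yaw 0.112 0.083 L 0.0907 0.04264541615395194
org [0.4692 0.3124 0.012 ]
([-20.7, -86.1, 253.5], -0.113)
```

>>> arm_command --steps '[[70, [-26, 47.5, 40], -0.132], [70, [-26, 47.5, 100], -0.132], [70, [-26, 47.5, 155], -0.132], [70, [-26, 47.5, 205], -0.132], [70, [-26, 47.5, 235], -0.132]]'

```text
t: 39.45
ee_pos: [0.4704, 0.1787, 0.0443]
tool_rot: [0.001, 0.998, 0.065, -0.002]
ft_force: [1.2, 0.5, -0.5]
gripper_width: 0.0701
gripper_force: 0.0
```

>>> arm_command --steps '[[50, [0, 0, 10], 0], [40, [0, 0, 18], 0], [30, [0, 0, 18], 0], [15, [0, 0, 18], 0], [5, [0, 0, 18], 0]]'

```text
t: 40.08
ee_pos: [0.4727, 0.1814, 0.0297]
tool_rot: [-0.0, 0.998, 0.066, 0.001]
ft_force: [1.1, -0.3, -0.0]
gripper_width: 0.0222
gripper_force: 0.0
```

>>> arm_command --steps '[[5, [0, 0, 0], 0], [5, [0, 0, 0], 0], [5, [0, 0, 0], 0], [5, [0, 0, 0], 0], [5, [0, 0, 0], 0]]'

```text
t: 40.7
ee_pos: [0.4726, 0.1814, 0.0296]
tool_rot: [-0.0, 0.998, 0.066, 0.001]
ft_force: [-0.9, -0.8, 5.4]
gripper_width: 0.0196
gripper_force: 30.0
```

>>> arm_command --steps '[[5, [0, 0, -20], 0], [5, [0, 0, -60], 0], [5, [0, 0, -101], 0], [5, [0, 0, -101], 0], [5, [0, 0, -101], 0]]'

```text
t: 41.32
ee_pos: [0.4712, 0.1809, 0.129]
tool_rot: [0.0, 0.998, 0.066, -0.001]
ft_force: [-0.6, -0.1, -0.8]
gripper_width: 0.0196
gripper_force: 30.0
```

Run:
```python
from h import *
s=bot.read_state();print(s['ee_pos'],s['gripper_width'],goto(s,[.540,.1325,.13],.014))
```

```text
[0.47117573 0.1809122  0.12897311] 0.019553370758857908 ([61.9, 57.0, -1.1], 0.118)
```

>>> arm_command --steps '[[5, [20, 20, -1], 0.05], [5, [40, 40, -1], 0.1], [5, [62, 57, -1], 0.118], [5, [62, 57, -1], 0.118], [5, [62, 57, -1], 0.118]]'

```text
t: 41.95
ee_pos: [0.539, 0.1327, 0.1289]
tool_rot: [0.0, 1.0, 0.007, -0.002]
ft_force: [0.3, -0.9, 0.5]
gripper_width: 0.0197
gripper_force: 30.0
```

>>> arm_command --steps '[[5, [0, 0, 0], 0], [5, [0, 0, 0], 0]]'

```text
t: 42.2
ee_pos: [0.5401, 0.1332, 0.1305]
tool_rot: [0.0, 1.0, 0.007, -0.0]
ft_force: [0.0, -0.5, -0.7]
gripper_width: 0.0197
gripper_force: 30.0
```

```bash
python3 snap.py w14
python3 - <<'E'
import cv2
cv2.imwrite('pics/w14b.png',cv2.resize(cv2.imread('pics/w14.png')[0:240,100:420],(800,600),interpolation=cv2.INTER_CUBIC))
E
```

```text
[0.54005961 0.13316124 0.13051671] 0.014637652740514769
```

View pics/w14b.png

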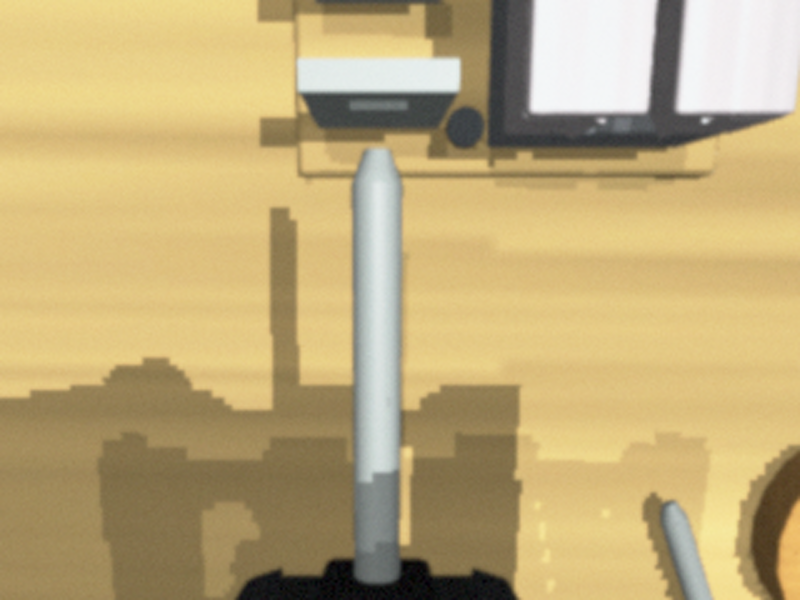

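```bash
cat > pin.py <<'E'
from h import *
import pickle
def pin(name,tip,base,L,R,bl,br,gap=10,off=(100,0),k=2.5,drop=.0196):
    s=pickle.load(open(f'pics/{name}.pkl','rb'));p=P('wrist',s)
    f=lambda uv,z:(rot(s).T@(plane(p,np.array(uv)/k+off,z)-s['ee_pos']))*1000
    zr=s['ee_pos'][2]-drop
    t,b=f(tip,zr),f(base,zr);l,r=f(L,.068),f(R,.068);m=(l+r)/2;B=f(br,.008)-f(bl,.008)
    sy=np.arctan2(B[1],B[0])-np.pi/2;ra=np.arctan2((t-b)[1],(t-b)[0])
    print('tip',t.round(1),'rod ang',ra.round(3),'ear',m.round(1),'w',np.linalg.norm(r-l).round(1),'slot',sy.round(3))
    move(t,m,ra,sy,gap)
if __name__=='__main__':
    pin('w14',(378,150),(377,572),(298,93),(460,93),(299,175),(713,177))
E
python3 pin.py
```

```text
tip [83.9  1.  19.6] rod ang 0.001 ear [98.4  1.2 62.5] w 32.2 slot 0.004
shift [ 4.5 -0. ] turn 0.003 slot dir [1.    0.004]
```

>>> arm_command --steps '[[5, [0, 0, 20], 0.003], [5, [0, 0, 40], 0.003], [5, [0, 0, 61], 0.003], [5, [0, 0, 61], 0.003], [5, [0, 0, 61], 0.003]]'

```text
t: 42.88
ee_pos: [0.5412, 0.133, 0.0704]
tool_rot: [-0.0, 1.0, 0.006, 0.0]
ft_force: [0.3, 0.4, -1.5]
gripper_width: 0.02
gripper_force: 30.0
```

>>> arm_command --steps '[[5, [4, 0, 0], 0], [5, [8, 0, 0], 0], [5, [12, 0, 0], 0], [5, [15, 0, 0], 0], [5, [18, 0, 0], 0]]'

```text
t: 43.5
ee_pos: [0.559, 0.1329, 0.0697]
tool_rot: [0.0, 1.0, 0.005, -0.0]
ft_force: [-0.5, -0.4, -0.8]
gripper_width: 0.0199
gripper_force: 30.0
```

```bash
python3 snap.py w15
python3 - <<'E'
import cv2
v=cv2.imread('pics/w15.png').max(2).astype(int)
for r in (2,6,10,14,18,22,26,30,34,38,42,48,60,80): print(r,v[r,200:300:3].tolist())
E
```

```text
[0.55902034 0.13290717 0.06967001] 0.010749706665154266
2 [244, 161, 155, 171, 179, 70, 72, 77, 71, 74, 72, 70, 72, 73, 73, 70, 72, 71, 74, 70, 72, 74, 76, 74, 75, 71, 73, 73, 83, 166, 171, 167, 170, 166]
6 [241, 158, 150, 161, 160, 80, 73, 73, 75, 68, 73, 73, 72, 74, 72, 75, 76, 67, 74, 71, 70, 75, 74, 72, 74, 73, 73, 72, 128, 162, 160, 160, 160, 159]
10 [165, 158, 141, 152, 152, 136, 79, 79, 76, 77, 76, 75, 78, 77, 80, 79, 79, 77, 77, 76, 75, 76, 81, 81, 79, 77, 80, 85, 129, 146, 153, 151, 150, 148]
14 [165, 163, 134, 154, 153, 152, 151, 130, 122, 121, 120, 120, 124, 121, 121, 122, 121, 120, 119, 119, 120, 121, 192, 204, 205, 120, 118, 120, 121, 117, 146, 147, 148, 149]
18 [165, 161, 183, 230, 229, 230, 229, 214, 204, 207, 204, 205, 205, 206, 205, 204, 207, 203, 201, 205, 204, 203, 205, 204, 203, 121, 122, 119, 121, 123, 149, 150, 149, 146]
22 [236, 233, 184, 229, 230, 230, 230, 213, 205, 207, 206, 206, 207, 208, 205, 205, 206, 206, 205, 205, 208, 204, 207, 207, 206, 125, 119, 118, 120, 130, 150, 149, 149, 151]
26 [235, 232, 191, 231, 231, 231, 233, 215, 210, 212, 208, 209, 211, 20
[... 615 characters left out ...]
166, 167]
42 [238, 237, 197, 241, 243, 243, 242, 244, 245, 243, 244, 243, 245, 244, 243, 244, 244, 244, 243, 244, 243, 243, 245, 244, 244, 243, 172, 170, 171, 169, 168, 171, 168, 169]
48 [238, 235, 218, 236, 239, 239, 238, 239, 240, 239, 239, 239, 240, 240, 239, 240, 239, 239, 240, 239, 239, 239, 240, 240, 240, 239, 223, 223, 226, 225, 224, 226, 212, 169]
60 [242, 234, 236, 237, 237, 236, 236, 236, 238, 239, 239, 239, 238, 239, 239, 241, 240, 240, 241, 241, 242, 241, 242, 241, 242, 242, 242, 243, 242, 242, 243, 242, 218, 156]
80 [138, 140, 131, 144, 155, 159, 158, 132, 126, 125, 124, 124, 124, 119, 144, 191, 219, 238, 223, 203, 165, 201, 202, 199, 199, 184, 124, 126, 122, 69, 70, 71, 72, 72]
```

>>> arm_command --steps '[[5, [2, 0, 0], 0], [5, [4, 0, 0], 0], [5, [6, 0, 0], 0], [5, [8, 0, 0], 0]]'

```text
t: 44.05
ee_pos: [0.5669, 0.133, 0.0697]
tool_rot: [0.0, 1.0, 0.005, -0.0]
ft_force: [-0.2, 0.4, -0.4]
gripper_width: 0.0196
gripper_force: 30.0
```

>>> arm_command --steps '[[5, [3, 0, 0], 0], [5, [6, 0, 0], 0], [5, [9, 0, 0], 0], [5, [12, 0, 0], 0]]'

```text
t: 44.55
ee_pos: [0.579, 0.1331, 0.0697]
tool_rot: [0.0, 1.0, 0.005, -0.0]
ft_force: [0.4, -0.9, -0.0]
gripper_width: 0.02
gripper_force: 30.0
```

>>> arm_command --steps '[[5, [2, 0, 0], 0], [5, [4, 0, 0], 0], [5, [6, 0, 0], 0], [5, [8, 0, 0], 0], [5, [10, 0, 0], 0]]'

```text
t: 45.18
ee_pos: [0.589, 0.1333, 0.0697]
tool_rot: [-0.0, 1.0, 0.005, 0.0]
ft_force: [0.0, 0.4, -0.8]
gripper_width: 0.0197
gripper_force: 30.0
```

>>> arm_command --steps '[[5, [2, 0, 0], 0], [5, [5, 0, 0], 0], [5, [8, 0, 0], 0], [5, [11, 0, 0], 0], [5, [14, 0, 0], 0]]'

```text
t: 45.8
ee_pos: [0.603, 0.1334, 0.0697]
tool_rot: [0.0, 1.0, 0.005, -0.0]
ft_force: [-1.0, -0.4, -0.5]
gripper_width: 0.0194
gripper_force: 30.0
```

>>> arm_command --steps '[[5, [4, 0, 0], 0], [5, [8, 0, 0], 0], [5, [12, 0, 0], 0], [5, [14, 0, 0], 0], [5, [16, 0, 0], 0]]'

```text
t: 46.42
ee_pos: [0.6189, 0.1336, 0.0697]
tool_rot: [0.0, 1.0, 0.005, -0.0]
ft_force: [0.1, 0.5, -0.2]
gripper_width: 0.0197
gripper_force: 30.0
```

Run:
```python
from h import *
for n in('side','scene'):
    cv2.imwrite(f'pics/{n}p1.png',cams.get_image(n)[:,:,::-1])
a=cv2.imread('pics/sidep1.png')[140:220,255:362];b=cv2.imread('pics/scenep1.png')[215:275,225:305]
cv2.imwrite('pics/m1.png',np.hstack([cv2.resize(a,(400,300),interpolation=2),cv2.resize(b,(400,300),interpolation=2)]))
```

>>> arm_command --steps '[[5, [2, 0, 0], 0], [5, [4, 0, 0], 0], [5, [5, 0, 0], 0], [5, [6, 0, 0], 0], [5, [6.5, 0, 0], 0]]'

```text
t: 47.15
ee_pos: [0.6254, 0.1337, 0.0697]
tool_rot: [0.0, 1.0, 0.005, 0.0]
ft_force: [-0.9, 0.0, -0.2]
gripper_width: 0.0195
gripper_force: 30.0
```

>>> arm_command --steps '[[24, [0, 0, 0], 0], [28, [0, 0, 0], 0], [34, [0, 0, 0], 0], [40, [0, 0, 0], 0], [40, [0, 0, 0], 0]]'

```text
t: 47.78
ee_pos: [0.6244, 0.1373, 0.0699]
tool_rot: [-0.003, 1.0, 0.005, -0.001]
ft_force: [-3.5, 14.0, 1.7]
gripper_width: 0.0397
gripper_force: 6.7
```

>>> arm_command --steps '[[40, [-15, 0, 0], 0], [40, [-40, 0, 0], 0], [40, [-70, 0, 0], 0], [40, [-70, 0, -40], 0], [40, [-70, 0, -90], 0]]'

```text
t: 48.4
ee_pos: [0.5531, 0.1322, 0.159]
tool_rot: [0.001, 1.0, 0.005, -0.002]
ft_force: [-0.1, 0.4, 0.3]
gripper_width: 0.0401
gripper_force: 0.0
```

```bash
python3 snap.py w16
python3 - <<'E'
from h import *
for n in('side','scene'):
    cv2.imwrite(f'pics/{n}p2.png',cams.get_image(n)[:,:,::-1])
a=cv2.imread('pics/sidep2.png')[140:220,255:362];b=cv2.imread('pics/scenep2.png')[215:275,225:305];w=cv2.imread('pics/w16.png')
A=cv2.imread('pics/m1.png')
B=np.hstack([cv2.resize(a,(400,300),interpolation=2),cv2.resize(w[:300],(400,300),interpolation=2)])
cv2.imwrite('pics/m2.png',np.vstack([A,B]))
s=bot.read_state();print(s['ee_pos'],goto(s,[.50,.2287,.28],0))
E
```

```text
[0.5531085  0.13217826 0.15897105] 0.010926238975246081
[0.55766382 0.13302996 0.16356421] ([-55.8, -96.4, -116.8], 0.011)
```

View pics/m2.png

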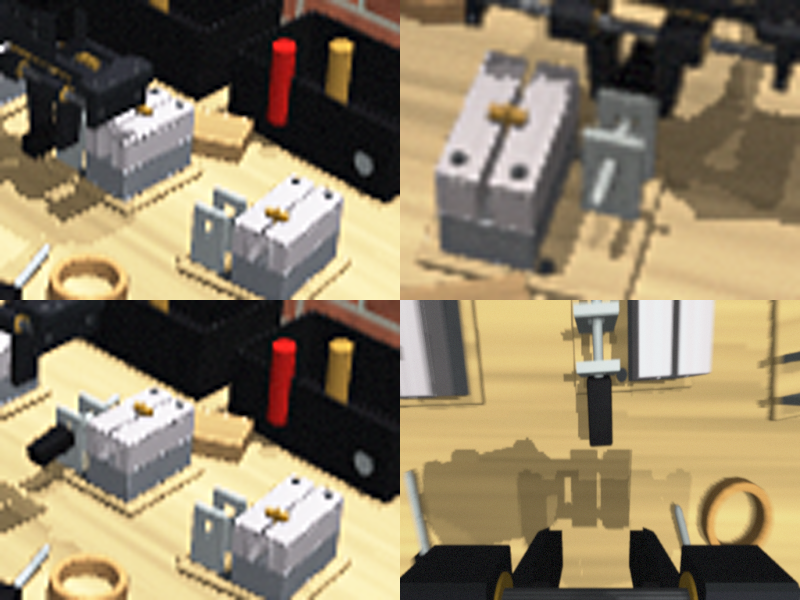

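The lower views show the pin through both eyes of g3, rod out behind the rear ear, handle close to the front ear. For the next pin I'll compare with the earlier view (w13) from the same place, using code.

>>> arm_command --steps '[[40, [-10, 0, -40], 0], [40, [-25, -20, -70], 0], [40, [-40, -50, -100], 0], [80, [-60, -96, -117], 0.011], [80, [-60, -96, -117], 0.011]]'

```text
t: 49.18
ee_pos: [0.4934, 0.2304, 0.2771]
tool_rot: [-0.0, 1.0, 0.002, 0.0]
ft_force: [0.8, -0.4, 0.2]
gripper_width: 0.058
gripper_force: 0.0
```

>>> arm_command --steps '[[80, [0, 0, 0], 0], [80, [0, 0, 0], 0]]'

```text
t: 49.42
ee_pos: [0.494, 0.227, 0.275]
tool_rot: [0.001, 1.0, -0.001, -0.001]
ft_force: [-0.2, 0.4, -0.5]
gripper_width: 0.0778
gripper_force: 0.0
```

```bash
python3 snap.py w17
cat > blob.py <<'E'
from h import *
import pickle,sys
for n in sys.argv[1:]:
    s=pickle.load(open(f'pics/{n}.pkl','rb'));p=P('wrist',s);g=cv2.imread(f'pics/{n}.png').max(2)
    m=(g[90:232]<52).astype(np.uint8);k,l,st,c=cv2.connectedComponentsWithStats(m)
    for i in range(1,k):
        if 200<st[i,4]<1500:
            pts=np.argwhere(l==i)[:,::-1]+[0,90];(cx,cy),(w,h),a=cv2.minAreaRect(pts.astype(np.float32))
            box=cv2.boxPoints(((cx,cy),(w,h),a));B=np.array([plane(p,b,.018)[:2] for b in box]);e=[B[1]-B[0],B[2]-B[1]];e=max(e,key=np.linalg.norm);e=e*np.sign(e[0])
            print(n,(round(cx),round(cy)),'centre',B.mean(0).round(4),'len',np.linalg.norm(e).round(4),'yaw',np.arctan2(e[1],e[0]).round(3))
E
python3 blob.py w13 w17
```

```text
[0.49398374 0.22698212 0.27499891] -0.0013319339760134114
w13 (177, 181) centre [0.471  0.3137] len 0.0446 yaw 0.1
w13 (291, 185) centre [0.4656 0.1798] len 0.0438 yaw 0.142
w13 (431, 196) centre [0.4525 0.0147] len 0.0479 yaw 0.411
w17 (174, 179) centre [0.4709 0.3137] len 0.0449 yaw 0.107
w17 (432, 194) centre [0.4521 0.0151] len 0.0477 yaw 0.389
```

Run:
```python
from h import *
s=bot.read_state();print(s['ee_pos'],goto(s,[.478,.3140,.029],.108))
```

```text
[0.49414375 0.22702814 0.27524774] ([-15.7, -87.3, 246.2], -0.11)
```

>>> arm_command --steps '[[70, [-8, -45, 20], -0.05], [70, [-15.7, -87, 60], -0.11], [70, [-15.7, -87, 120], -0.11], [70, [-15.7, -87, 180], -0.11], [70, [-15.7, -87, 225], -0.11]]'

```text
t: 50.1
ee_pos: [0.4775, 0.3136, 0.0483]
tool_rot: [0.001, 0.999, 0.054, -0.002]
ft_force: [0.2, -0.1, 0.9]
gripper_width: 0.0701
gripper_force: 0.0
```

>>> arm_command --steps '[[60, [0, 0, 10], 0], [50, [0, 0, 20], 0], [35, [0, 0, 20], 0], [20, [0, 0, 20], 0], [5, [0, 0, 20], 0]]'

```text
t: 50.72
ee_pos: [0.4796, 0.3159, 0.0333]
tool_rot: [-0.001, 0.998, 0.055, 0.001]
ft_force: [-0.3, 0.3, -0.6]
gripper_width: 0.0221
gripper_force: 0.2
```

>>> arm_command --steps '[[5, [0, 0, 0], 0], [5, [0, 0, 0], 0], [5, [0, 0, 0], 0], [5, [0, 0, 0], 0], [5, [0, 0, 0], 0]]'

```text
t: 51.35
ee_pos: [0.4795, 0.3159, 0.0331]
tool_rot: [-0.001, 0.998, 0.055, 0.001]
ft_force: [-1.6, -0.4, 6.1]
gripper_width: 0.0198
gripper_force: 30.0
```

>>> arm_command --steps '[[5, [0, 0, -20], 0], [5, [0, 0, -60], 0], [5, [0, 0, -101], 0], [5, [0, 0, -101], 0], [5, [0, 0, -101], 0]]'

```text
t: 51.98
ee_pos: [0.4783, 0.3151, 0.1329]
tool_rot: [0.0, 0.998, 0.055, -0.0]
ft_force: [-0.2, -0.4, -0.8]
gripper_width: 0.0194
gripper_force: 30.0
```

Run:
```python
from h import *
s=bot.read_state();print(s['ee_pos'],goto(s,[.4947,-.2512,.134],-.03))
```

```text
[0.4782544  0.31505197 0.13285371] ([-45.7, 564.6, -1.1], 0.14)
```

>>> arm_command --steps '[[5, [-5, 56, -1], 0], [5, [-10, 112, -1], 0], [5, [-14, 170, -1], 0], [5, [-18, 225, -1], 0], [5, [-22, 280, -1], 0]]'

```text
t: 52.6
ee_pos: [0.4856, 0.0328, 0.1319]
tool_rot: [-0.0, 0.998, 0.055, -0.002]
ft_force: [0.2, -0.5, -0.9]
gripper_width: 0.0197
gripper_force: 30.0
```

>>> arm_command --steps '[[5, [-5, 56, 0], 0.02], [5, [-10, 112, 0], 0.04], [5, [-14, 170, 0], 0.08], [5, [-18, 225, 0], 0.12], [5, [-23.5, 284.5, 0], 0.14]]'

```text
t: 53.22
ee_pos: [0.4936, -0.2518, 0.1316]
tool_rot: [-0.001, 1.0, -0.016, -0.002]
ft_force: [0.6, -0.1, -0.4]
gripper_width: 0.0196
gripper_force: 30.0
```

>>> arm_command --steps '[[5, [0, 0, 0], 0], [5, [0, 0, 0], 0], [5, [0, 0, 0], 0]]'

```text
t: 53.6
ee_pos: [0.4945, -0.2491, 0.1327]
tool_rot: [-0.001, 1.0, -0.014, -0.001]
ft_force: [-0.3, 0.1, -0.0]
gripper_width: 0.0199
gripper_force: 30.0
```

```bash
python3 snap.py w18
python3 - <<'E'
import cv2,numpy as np
for n in('w14','w18'):
    g=cv2.imread(f'pics/{n}.png');v=g.max(2).astype(int);sat=(g.max(2)-g.min(2).astype(int))
    print(n)
    # grey bright (steel) column ranges per row
    for r in list(range(18,72,3))+[80,100,140,180,220]:
        m=(sat[r]<28)&(v[r]>150);idx=np.flatnonzero(m[190:330])+190
        runs=[(int(x[0]),int(x[-1])) for x in np.split(idx,np.flatnonzero(np.diff(idx)>1)+1) if len(x)>4]
        d=(v[r]<85);idx=np.flatnonzero(d[190:330])+190
        dr=[(int(x[0]),int(x[-1])) for x in np.split(idx,np.flatnonzero(np.diff(idx)>1)+1) if len(x)>4]
        print(r,runs,dr)
E
```

```text
[ 0.49454196 -0.24912671  0.13267402] -0.02870984747398045
w14
18 [(312, 329)] [(297, 308)]
21 [(312, 329)] [(297, 309)]
24 [(219, 283), (312, 329)] [(296, 309)]
27 [(219, 283), (312, 329)] [(296, 308)]
30 [(219, 283), (312, 329)] [(296, 308)]
33 [(219, 283), (312, 329)] [(296, 309)]
36 [(219, 283), (312, 329)] [(296, 309)]
39 [(312, 329)] [(222, 280), (296, 308)]
42 [(311, 329)] [(224, 238), (263, 278), (296, 309)]
45 [(314, 329)] [(225, 277), (281, 291), (296, 307)]
48 [] [(227, 275), (279, 292), (295, 310), (312, 329)]
51 [] [(278, 292), (295, 329)]
54 [] [(279, 291), (296, 329)]
57 [] [(281, 289), (295, 329)]
60 [(247, 255)] []
63 [(246, 256)] []
66 [(245, 257)] []
69 [(244, 258)] []
80 [(243, 259)] []
100 [(243, 260)] []
140 [(243, 259)] []
180 [(244, 259)] []
220 [] []
w18
18 [(314, 329)] [(299, 306)]
21 [(314, 329)] [(299, 304)]
24 [(222, 285), (314, 329)] [(299, 304)]
27 [(222, 285), (314, 329)] [(298, 305)]
30 [(222, 285), (314, 329)] [(298, 305)]
33 [(222, 285), (314, 329)] [(298, 305)]
36 [(313, 329)] [(298, 306)]
39 [(313, 329)] [(226, 241), (266, 281), (298, 304)]
42 [(313, 329)] [(227, 241), (266, 279), (298, 305)]
45 [] [(228, 278), (283, 292), (298, 304)]
48 [] [(230, 276), (280, 294), (297, 306)]
51 [] [(280, 293), (297, 314), (316, 326)]
54 [] [(281, 292), (297, 329)]
57 [] [(298, 329)]
60 [] []
63 [(248, 253)] []
66 [(245, 255)] []
69 [(245, 257)] []
80 [(243, 259)] []
100 [(243, 259)] [(266, 311)]
140 [(225, 229), (243, 258)] [(190, 222), (232, 240), (260, 313)]
180 [(243, 258)] [(190, 232), (260, 314)]
220 [] [(192, 242), (271, 316)]
```

Run:
```python
import cv2,numpy as np
g=cv2.imread('pics/w18.png').max(2).astype(int)
for c in (226,234,242,250,258,266,274,281): print(c,g[32:40,c].tolist())
from pin import pin
pin('w18',(251,61.3),(250.7,200),(222,35.3),(285.5,35.3),(222,70),(285,70),off=(0,0),k=1,drop=.0231)
```

```text
226 [242, 240, 227, 153, 87, 77, 77, 79]
234 [242, 243, 226, 156, 91, 76, 72, 75]
242 [243, 242, 231, 177, 105, 75, 85, 103]
250 [243, 242, 233, 175, 106, 77, 86, 111]
258 [243, 243, 232, 177, 105, 74, 89, 115]
266 [245, 244, 233, 177, 106, 78, 77, 76]
274 [245, 244, 234, 178, 105, 77, 76, 78]
281 [244, 244, 235, 180, 105, 78, 70, 78]
tip [83.7  0.8 22.9] rod ang 0.001 ear [99.6  2.2 64.5] w 31.9 slot -0.0
shift [5.9 1.6] turn -0.002 slot dir [ 1. -0.]
```

>>> arm_command --steps '[[5, [0, 1.4, 20], 0], [5, [0, 1.4, 40], 0], [5, [0, 1.4, 60], 0], [5, [0, 1.4, 60], 0], [5, [0, 1.4, 60], 0]]'

```text
t: 54.28
ee_pos: [0.4957, -0.2517, 0.0744]
tool_rot: [0.0, 1.0, -0.015, 0.0]
ft_force: [-0.6, -0.4, -1.1]
gripper_width: 0.0197
gripper_force: 30.0
```

>>> arm_command --steps '[[5, [4, 0, 0], 0], [5, [8, 0, 0], 0], [5, [12, 0, 0], 0], [5, [12, 0, 0], 0]]'

```text
t: 54.78
ee_pos: [0.5077, -0.2528, 0.0739]
tool_rot: [0.0, 1.0, -0.015, 0.0]
ft_force: [-1.1, -0.6, -0.6]
gripper_width: 0.0196
gripper_force: 30.0
```

>>> arm_command --steps '[[5, [0, -1.5, 0.7], 0], [5, [0, -1.5, 0.7], 0], [5, [3, -1.5, 0.7], 0], [5, [6, -1.5, 0.7], 0], [5, [8, -1.5, 0.7], 0]]'

```text
t: 55.4
ee_pos: [0.5156, -0.2514, 0.0731]
tool_rot: [0.0, 1.0, -0.015, 0.0]
ft_force: [-0.1, 0.3, -0.2]
gripper_width: 0.0196
gripper_force: 30.0
```

>>> arm_command --steps '[[5, [3, 0, 0], 0], [5, [6, 0, 0], 0], [5, [9, 0, 0], 0], [5, [12, 0, 0], 0]]'

```text
t: 55.9
ee_pos: [0.5274, -0.2517, 0.073]
tool_rot: [-0.0, 1.0, -0.015, -0.0]
ft_force: [0.2, -0.2, -1.7]
gripper_width: 0.0198
gripper_force: 30.0
```

>>> arm_command --steps '[[5, [3, 0, 0], 0], [5, [6, 0, 0], 0], [5, [9, 0, 0], 0], [5, [12, 0, 0], 0], [5, [14, 0, 0], 0]]'

```text
t: 56.52
ee_pos: [0.5414, -0.2522, 0.073]
tool_rot: [0.0, 1.0, -0.015, 0.0]
ft_force: [0.4, -0.5, -0.3]
gripper_width: 0.0196
gripper_force: 30.0
```

>>> arm_command --steps '[[5, [2, 0, 0], 0], [5, [4, 0, 0], 0], [5, [7, 0, 0], 0], [5, [10, 0, 0], 0], [5, [14, 0, 0], 0]]'

```text
t: 57.15
ee_pos: [0.5554, -0.2526, 0.073]
tool_rot: [-0.0, 1.0, -0.015, -0.0]
ft_force: [0.5, -0.3, -0.2]
gripper_width: 0.0197
gripper_force: 30.0
```

>>> arm_command --steps '[[5, [4, 0, 0], 0], [5, [8, 0, 0], 0], [5, [12, 0, 0], 0], [5, [16, 0, 0], 0], [5, [20, 0, 0], 0]]'

```text
t: 57.78
ee_pos: [0.5755, -0.2532, 0.073]
tool_rot: [0.0, 1.0, -0.015, 0.0]
ft_force: [0.1, -0.0, -0.1]
gripper_width: 0.0195
gripper_force: 30.0
```

>>> arm_command --steps '[[5, [1.5, 0, 0], 0], [5, [3, 0, 0], 0], [5, [3, 0, 0], 0]]'

```text
t: 58.15
ee_pos: [0.5782, -0.2533, 0.073]
tool_rot: [0.0, 1.0, -0.015, 0.0]
ft_force: [0.1, 0.6, -0.3]
gripper_width: 0.0196
gripper_force: 30.0
```

>>> arm_command --steps '[[22, [0, 0, 0], 0], [24, [0, 0, 0], 0], [27, [0, 0, 0], 0], [29, [0, 0, 0], 0], [29, [0, 0, 0], 0]]'

```text
t: 58.78
ee_pos: [0.5782, -0.2526, 0.073]
tool_rot: [-0.0, 1.0, -0.015, -0.0]
ft_force: [-0.0, 4.3, 0.8]
gripper_width: 0.0286
gripper_force: 2.1
```

>>> arm_command --steps '[[29, [-10, 0, 0], 0], [29, [-30, 0, 0], 0], [29, [-60, 0, 0], 0], [29, [-70, 0, -40], 0], [29, [-70, 0, -90], 0]]'

```text
t: 59.4
ee_pos: [0.5052, -0.2509, 0.162]
tool_rot: [-0.001, 1.0, -0.016, -0.002]
ft_force: [1.4, -0.7, 0.2]
gripper_width: 0.0288
gripper_force: 0.0
```

>>> arm_command --steps '[[60, [0, 0, -20], 0], [60, [0, 0, -40], 0], [60, [0, 0, -40], 0]]'

```text
t: 59.78
ee_pos: [0.5088, -0.2516, 0.204]
tool_rot: [0.001, 1.0, -0.015, 0.001]
ft_force: [0.9, 0.0, -0.4]
gripper_width: 0.0571
gripper_force: 0.0
```

```bash
python3 snap.py w19
python3 - <<'E'
from h import *
import pickle
for n in('w16','w19'):
    g=cv2.imread(f'pics/{n}.png');v=g.max(2).astype(int);sat=v-g.min(2);s=pickle.load(open(f'pics/{n}.pkl','rb'));print(n)
    for r in range(0,130,6):
        f=lambda m:[(int(x[0]),int(x[-1])) for x in np.split(i:=np.flatnonzero(m[190:330])+190,np.flatnonzero(np.diff(i)>1)+1) if len(x)>4]
        print(r,f((sat[r]<28)&(v[r]>150)),f(v[r]<60))
# expected tip / handle pixels in w19
s=pickle.load(open('pics/w19.pkl','rb'));p=P('wrist',s)
E=np.array([.5945,-.2528,.05]);d=np.array([1,-.03,0])
for k in(-.044,-.003,0,.03,.036,.068):print(k,proj(p,E+k*d).round())
a=cams.get_image('side')[:,:,::-1];cv2.imwrite('pics/s4.png',a)
for m,y0,y1,x0,x1 in[('s3',228,288,290,360)]:
    b=cv2.imread(f'pics/{m}.png');d=np.abs(a[y0:y1,x0:x1].astype(int)-b[y0:y1,x0:x1]).max(2);print('feeler diff',(d>60).sum())
b=cv2.imread('pics/sidep2.png');print('g3 diff',(np.abs(a[140:200,255:320].astype(int)-b[140:200,255:320]).max(2)>60).sum())
E
```

```text
[ 0.50875845 -0.25160902  0.20396089] -0.030222676127402745  File "<stdin>", line 6
SyntaxError: assignment expression cannot be used in a comprehension iterable expression
```

Run:
```python
from h import *
import pickle
def f(m):
    i=np.flatnonzero(m[190:330])+190
    return [(int(x[0]),int(x[-1])) for x in np.split(i,np.flatnonzero(np.diff(i)>1)+1) if len(x)>4]
for n in('w16','w19'):
    g=cv2.imread(f'pics/{n}.png');v=g.max(2).astype(int);sat=v-g.min(2);print(n)
    for r in range(0,130,6): print(r,f((sat[r]<28)&(v[r]>150)),f(v[r]<60))
s=pickle.load(open('pics/w19.pkl','rb'));p=P('wrist',s)
E=np.array([.5945,-.2528,.05]);d=np.array([1,-.03,0])
for k in(-.044,-.003,0,.03,.036,.068):print(k,proj(p,E+k*d).round())
a=cams.get_image('side')[:,:,::-1].copy();cv2.imwrite('pics/s4.png',a)
D=lambda m,y0,y1,x0,x1:(np.abs(a[y0:y1,x0:x1].astype(int)-cv2.imread(f'pics/{m}.png')[y0:y1,x0:x1]).max(2)>60).sum()
print('feeler diff',D('s3',228,288,290,360),'g3 diff',D('sidep2',140,200,255,320))
```

```text
w16
0 [(246, 257), (270, 279), (305, 329)] []
6 [(222, 280), (305, 329)] []
12 [(223, 279), (305, 329)] []
18 [(305, 329)] []
24 [(249, 257), (305, 329)] []
30 [(248, 257), (305, 329)] []
36 [(248, 257), (305, 329)] []
42 [(249, 258), (305, 329)] []
48 [(249, 259), (305, 329)] []
54 [(249, 259), (305, 329)] []
60 [(248, 260), (263, 281), (305, 329)] []
66 [(226, 281), (306, 329)] []
72 [(226, 246), (305, 329)] []
78 [] [(240, 269)]
84 [] [(239, 270)]
90 [] [(240, 269)]
96 [] [(240, 269)]
102 [] [(241, 269)]
108 [] [(241, 269)]
114 [] [(241, 270)]
120 [] [(242, 270)]
126 [] [(242, 270)]
w19
0 [(245, 254), (293, 316)] []
6 [(245, 254), (293, 316)] []
12 [(245, 254), (293, 327)] []
18 [(245, 254), (293, 327)] []
24 [(227, 272), (292, 326)] []
30 [(292, 326)] []
36 [(246, 254), (292, 326)] []
42 [(246, 254), (292, 325)] []
48 [(246, 254), (292, 325)] []
54 [(245, 254), (291, 324)] []
60 [(245, 254), (291, 324)] []
66 [(227, 271), (291, 324)] []
72 [(227, 272), (291, 323)] []
78 [(248, 252), (291, 323)] []
84 [] [(238, 260)]
90 [] [(238, 261)]
96 [] [(238, 261)]
102 [] [(238, 261)]
108 [] [(238, 261)]
114 [] [(238, 261), (278, 293)]
120 [] [(219, 293)]
126 [] [(191, 294)]
-0.044 [248. 133.]
-0.003 [248.  79.]
0 [248.  75.]
0.03 [248.  32.]
0.036 [248.  23.]
0.068 [247. -26.]
feeler diff 794 g3 diff 627
```

>>> arm_command --steps '[[60, [0, 0, -40], 0], [60, [-20, -50, -80], 0], [60, [-20, -110, -80], 0], [60, [-20, -170, -80], 0], [60, [-20, -230, -80], 0]]'

```text
t: 60.5
ee_pos: [0.4942, -0.0188, 0.2812]
tool_rot: [-0.0, 1.0, -0.015, -0.001]
ft_force: [-0.2, -0.8, 0.1]
gripper_width: 0.0602
gripper_force: 0.0
```

>>> arm_command --steps '[[60, [0, -60, 0], 0], [60, [0, -120, 0], 0], [60, [0, -180, 0], 0], [60, [0, -240, 0], 0], [60, [0, -250, 0], 0]]'

```text
t: 61.12
ee_pos: [0.5015, 0.2323, 0.2806]
tool_rot: [0.0, 1.0, -0.013, -0.002]
ft_force: [-0.4, -1.1, -0.1]
gripper_width: 0.0598
gripper_force: 0.0
```

Run:
```python
from h import *
a=cams.get_image('side')[:,:,::-1].copy();cv2.imwrite('pics/s5.png',a)
D=lambda m,y0,y1,x0,x1:(np.abs(a[y0:y1,x0:x1].astype(int)-cv2.imread(f'pics/{m}.png')[y0:y1,x0:x1]).max(2)>60).sum()
print('feeler diff',D('s3',235,288,290,345),'g3 diff',D('sidep2',155,200,258,320))
```

```text
feeler diff 100 g3 diff 103
```

Run:
```python
import cv2,numpy as np
for m in('s3','sidep2','s5'):
    b=cv2.imread(f'pics/{m}.png').astype(int)
    o=b[245:285,295:340];k=(o[:,:,2]-o[:,:,0]>60)&(o[:,:,2]<230)&(o[:,:,1]<150);q=np.argwhere(k)
    h=b[165:195,255:285];d=np.argwhere(h.max(2)<50);print(m,'feeler',len(q),q.mean(0).round(1),'g3 pin handle',len(d),d.mean(0).round(1) if len(d) else '')
```

```text
s3 feeler 250 [18.6 19. ] g3 pin handle 1 [21. 22.]
sidep2 feeler 247 [18.5 19. ] g3 pin handle 82 [13.3 13.6]
s5 feeler 255 [18.2 19.5] g3 pin handle 82 [13.3 13.6]
```

```bash
python3 -c "
from cell import sign_off
print(sign_off())"
```

```text
the job is handed in; nothing more can be done
None
```

All four guides are tested and the job is handed in; no verdict was reported. Counting from the robot's right, the first and third guides were worn and now have a pin through both eyes. The second and fourth jammed, so they have no pin, and the feeler is back flat on its mat.

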